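Hang the lower lantern under the upper one

ROBOT

A 7-joint arm with a two-finger parallel gripper is mounted at the origin on the work surface. World frame = base frame: x ahead of the robot, y to its left, z up, the work surface at z = 0. Lengths are in m, angles in rad, forces in N, time in s.
With the tool pointing down it reaches from about 0.35 to 0.9 m from the base axis. Payload 7.2 kg.
Tool frame: the origin (TCP) lies midway between the tips of the shut fingers; the grasp point (between the pads) lies 19 mm behind it; z points along the fingers, y is the line along which they close (so a half turn about z gives the same grasp; the last joint's range is limited). The gripper opens to 88 mm and grips with 3 to 60 N. Pads are 20 mm wide; open, the fingers measure 115 mm over their backs; the gripper's body (75 mm by 178 mm) begins 61 mm behind the grasp point.
Start: joints at [1.212, 0.411, -0.013, 1.596, 0.006, 1.134, -0.082], TCP at [0.179, -0.599, 0.223] pointing down, gripper open.
Joint ranges: [-2.95, 2.95], [-0.29, 1.99], [-1.47, 1.44], [0.14, 2.54], [-1.03, 4.17], [0.13, 1.85], [-2.86, 2.86]. Speed limits (rad/s): [2.39, 2.39, 3.01, 3.01, 3.14, 3.14, 3.14].

INTERFACE

Orientations are given as a unit quaternion [x, y, z, w].
In Python, from rig import * gives the robot as it stands. The module is installed in compiled form; this text tells all that it offers.
- The arm moves only by the tool play_rows, never from a script. Its argument "increments" is a list of rows, each a list of 4 numbers: the shift along the world's x, y, z in m, then the turn about the world's z in degrees. In form: [[x, y, z, twist], ...]. A call has 1 to 20 rows; each row shifts and turns the commanded pose from where the row before left it; what a row does not reach is not made up. A row lasts 1/12 s, in which the tool goes at most 41.7 mm and 7.16 degrees, less where a joint would pass 70% of its speed; a pose out of reach is approached as far as the arm can. A call is refused whole if a number of a shift passes 0.0417 or a number of a turn 7.16, either way. A call with a gripper value outside its range is refused whole. "gripper" is the finger opening in m, from 0 to 0.0878, set as the call begins (left out, the last holds). The fingers move at their own pace and stop on an object; "newtons" is the grip in N (left out, the last holds). Time passes only in rows, so rows that do not move let the fingers close. It gives the time, the measured TCP pose, the force, the opening and the grip force at its end, in the units of the state.
- get_state(): the state, without advancing time (a new reading comes with each control period).
- grab_frame(name): name is "scene" or "top" or "wrist"; returns a dict with "frame" (420x560x3 uint8, red, green, blue), "z_map" (420x560 float32, m along the optical axis (not along the pixel's ray), 0 where there is no reading), "intrinsics" (3x3 intrinsics, pixels), "world_to_cam" (4x4, takes a point from world to camera coordinates). Camera axes: x right, y down, z forward; pixel columns grow to the right and rows downward; lengths in m; the calibration is good to about 2 mm. A picture is of the moment at which its call begins.
- hand_in(): hands the job in; it is judged then, once.
The state is a dict: "time_s": time; "q": joint angles; "joint_velocities": joint speeds; "tau": joint torques, N m; "tcp_pos": TCP position; "orientation": TCP orientation; "ft_force": force on the tool from outside, world axes, zero at the start; "wrist_torque": the same for the moment, N m; "gripper_width": opening from 0.0 (shut) to 1.0 (fully open); "grip_force": force on a finger pad.
Only numpy, scipy, OpenCV 4.12 (cv2) and the standard library are available. Lean on these libraries where they do the work, as an engineer would, in place of code of your own. Each camera call takes 0.05 s, during which the arm holds its last target. There are 200 camera calls.

TASK

The candle is in the small brass lantern on the tray: press its hinged roof down at the front until it clicks shut, then hang the lantern by its hook from the ring under the upper lantern, so that the two hang upright and still, one below the other. Leave the tumblers, the mould and the tongs where they are.

Things in the scene. Friction and masses are not known exactly. Their poses are not given: they have to be found in the camera images.
- lantern: small oblong brass lantern with clear and amber panes, loose, 0.2 to 0.3 kg, standing on the tray. Origin: centre of its underside; z up, -x its front (tab and catch side), +x its hinge side. Foot plate 92 (x) x 62 mm, 8 mm high; body 76 (x) x 52 mm up to z = 64 mm; shut roof plate z = 66 to 70 mm, 76 (x) x 44 mm, with a dome 31 mm wide in the middle to z = 90 mm and the hook above it
- body_middle (a point): point on the lantern's axis at z = 40 mm, axes as the lantern's. The body is flat-sided here, 52 mm across y, and can be gripped across y anywhere along its 76 mm length with 20 to 40 N; towards its front a gripper leaning back some 30 degrees stays clear of hook and ring
- roof (a joint): opening angle of the lantern's roof, rad: 0 = shut, starts at 0.35 to 0.8. The hinge, along the lantern's y, has friction and stays where left. Near 0.16 the roof meets a spring catch inside the front wall; pressing on with about 5 N at the tab takes it past, and it snaps to 0 and holds a few newtons. The hook is fixed to the roof: an uncaught roof comes open when the lantern is hung
- roof_hinge (a point): middle of the roof's hinge axis: lantern x = +38, y = 0, z = 66 mm
- roof_tab (a point): pressing point on the upper face of the roof just behind its front tab (tab 24 mm wide, 4 mm thick, front edge 10 mm further out), 76 mm from the hinge axis; moves with the roof; at lantern x = -38, z = 70 mm when shut. Between here and the dome the roof is flat
- hook_bend (a point): point inside the hook where the ring's wire centre rests when hung: lantern x = 0, y = 0, z = 140 mm when the roof is shut; moves with the roof. Hook: 4 mm wire in the lantern's x-z plane, neck at x = 0 up to z = 116 mm, then at x = -8 mm, top edge of the bend at z = 146 mm, open tip at x = +8 mm pointing down; 12 mm wide gap inside
- hook_tip (a point): lower end of the hook's open tip: lantern x = +8, y = 0, z = 127 mm when the roof is shut; moves with the roof
- loop_bottom (a point): wire centre at the lowest point of the ring under the upper lantern, 195 mm above the sideboard. Ring: 4 mm wire, 38 mm inside diameter, standing upright, opening along this point's x axis (x points away from the robot's side, z up). The upper lantern (66 mm square, 0.32 kg, amber and green panes, base 65 mm above this point) swings a little on its crook but does not twist
- loop_center (a point): centre of that ring, 21 mm above loop_bottom
- stand: dark steel lantern stand, fixed. Origin on the sideboard directly below the ring; the disc foot (170 mm across, 12 mm high, centred 55 mm behind) and the upright post (12 mm thick, 105 mm behind, on the +x side) carry a crook 432 mm high; its -x side, towards the robot, is open. z up
- tray: flat stainless tray under the lantern, fixed, 200 x 160 mm, rim 12 mm high, floor 3 mm thick; origin centre of its underside
- tumbler_a: crystal-look plastic tumbler, loose, 72 mm wide, 95 mm high; origin centre of its underside
- tumbler_b: a second, equal tumbler
- mould: pink silicone mould, loose, 85 x 100 mm, 24 mm high; origin centre of its underside
- tongs: steel tongs lying along their x axis, loose, 200 mm long, 50 mm wide, 16 mm high; origin on the surface under their middle
Mind the look-alikes: they are no part of the job. Of the things that look like the lantern, the middle-sized one is meant.

How it is judged:
By the outcome, as a careful person would: the job done as asked, in the order asked, and still so for the second after the job is handed in, with the robot touching nothing.
It also fails if it takes over 64 s, if anything falls off the work surface, if the arm or the gripper's body presses on something with over 40 N, if the wrist force passes 120 N, or if a joint passes its speed limit or range.

## Working session

There is one attempt and no reset: what is moved stays moved. The work goes in short steps, Python scripts to look and compute and a tool call to move; the robot and the scene stay as the last step left them, time stands still between calls to the robot, and variables do not carry over. Pictures are saved under pics/ and viewed, at most 10 in all, crops included, and the job is handed in when it is done.

Besides the shell and the picture viewer there is one more tool, called by a JSON object that holds its "method" and its "body", one argument or row to a line. play_rows: Moves the arm, as the interface text tells. Its arguments: {"type":"object","properties":{"increments":{"type":"array"},"gripper":{"type":"number"},"newtons":{"type":"number"}},"required":["increments"]}

```bash
mkdir -p pics; ls; cat > h.py <<'E'
from rig import *
import numpy as np, cv2
def grab(n,save=None):
    f=grab_frame(n)
    if save: cv2.imwrite('pics/'+save,cv2.cvtColor(f['frame'],cv2.COLOR_RGB2BGR))
    return f
def cloud(f):
    z=f['z_map'];K=f['intrinsics'];h,w=z.shape
    u,v=np.meshgrid(np.arange(w),np.arange(h))
    p=np.stack([(u-K[0,2])/K[0,0]*z,(v-K[1,2])/K[1,1]*z,z],-1)
    T=np.linalg.inv(f['world_to_cam'])
    return p@T[:3,:3].T+T[:3,3]
E
python3 - <<'E'
from h import *
a=grab('scene');b=grab('top')
im=np.vstack([a['frame'],b['frame']])
for n,f in (('scene',a),('top',b)):
    cv2.imwrite(f'pics/{n}0.png',f['frame'][...,::-1]); np.savez(n+'0.npz',**f)
    print(n,f['intrinsics'][0],np.linalg.inv(f['world_to_cam']).round(3))
print(get_state())
E
```

```text
pics
scene [535.85437339   0.         274.700368  ] [[-0.164  0.841 -0.515  1.233]
 [ 0.986  0.143 -0.08   0.109]
 [ 0.006 -0.521 -0.853  1.186]
 [ 0.     0.     0.     1.   ]]
top [458.37877153   0.         275.16463561] [[ 0.019 -0.984  0.18   0.404]
 [-1.    -0.023 -0.02   0.012]
 [ 0.024 -0.179 -0.984  1.266]
 [ 0.     0.     0.     1.   ]]
{'time_s': 0.1, 'q': array([ 1.21179386,  0.41183236, -0.01271607,  1.59691633,  0.00559712,
        1.13429819, -0.08218029]), 'joint_velocities': array([ 0.00039063,  0.00018553, -0.00107298, -0.00395731, -0.00138081,
       -0.00050615, -0.0011708 ]), 'tau': array([ 3.41424362e-03, -5.89093459e+01,  6.44283425e-01, -2.91710901e+01,
       -5.37217583e-02,  1.44836580e-02,  1.07042925e-05]), 'tcp_pos': array([ 0.17904365, -0.5983516 ,  0.22190341]), 'orientation': array([ 9.89444256e-01,  1.44912253e-01, -1.49794935e-04, -6.93333583e-04]), 'ft_force': array([-0.07981728,  0.93689408, -0.35811078]), 'wrist_torque': array([ 0.00702471, -0.03614905,  0.0080874 ]), 'grip_force': 0.0, 'gripper_width': 1.001145202602207}
```

View pics/scene0.png

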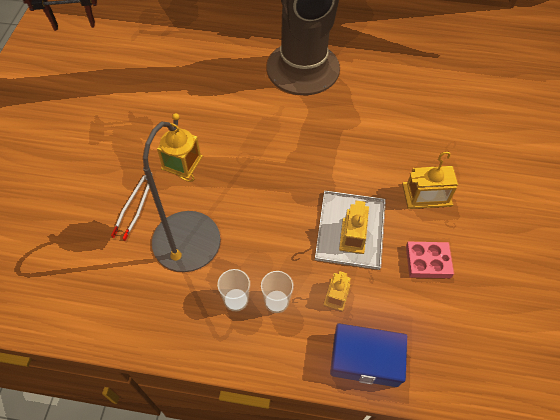

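View pics/top0.png

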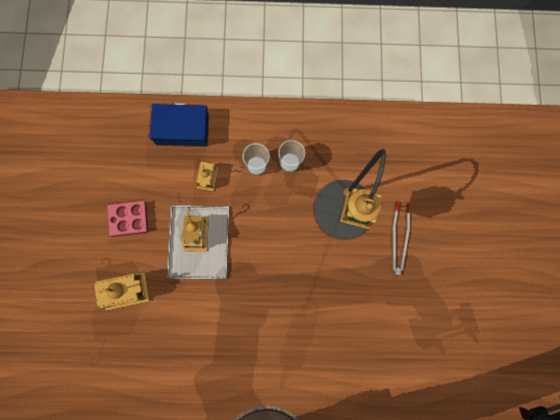

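Candidates:
- Lantern on the tray: scene (355,227), top (195,232).
- Larger lantern: scene (432,187), top (121,291).
- Tiny lantern: scene (338,290), top (206,176).
- Hanging lantern: scene (178,150), top (362,207).

I choose the middle-sized one, on the tray. I'll check it in a close crop.

```bash
python3 - <<'E'
from h import *
S=np.load('scene0.npz');T=np.load('top0.npz')
a=cv2.resize(S['frame'][170:280,310:400],None,fx=5,fy=5,interpolation=cv2.INTER_CUBIC)[:550]
b=cv2.resize(T['frame'][195:285,160:235],None,fx=5,fy=5,interpolation=cv2.INTER_CUBIC)
h=max(len(a),len(b));im=np.zeros((h,a.shape[1]+b.shape[1],3),np.uint8)
im[:len(a),:a.shape[1]]=a;im[:len(b),a.shape[1]:]=b
im=im[:600,:];im=im[:, :800];cv2.imwrite('pics/crop.png',im[...,::-1]);print(im.shape)
for n,f in(('s',S),('t',T)):
    P=cloud(f);c=cv2.cvtColor(f['frame'],cv2.COLOR_RGB2HSV)
    y=(c[...,0]>18)&(c[...,0]<32)&(c[...,1]>130)&(c[...,2]>90)&(f['z_map']>0)
    k,l=cv2.connectedComponents(y.astype(np.uint8))
    for i in range(1,k):
        m=l==i
        if m.sum()>60:
            v,u=np.nonzero(m);q=P[m];print(n,m.sum(),(int(u.mean()),int(v.mean())),q.mean(0).round(3),q.min(0).round(3),q.max(0).round(3))
E
```

```text
(550, 800, 3)
s 673 (178, 142) [ 0.603 -0.185  0.341] [ 0.561 -0.228  0.31 ] [ 0.63  -0.157  0.388]
s 88 (193, 165) [ 0.6   -0.164  0.263] [ 0.384 -0.227  0.004] [ 0.632 -0.153  0.283]
s 660 (434, 175) [0.412 0.383 0.092] [0.37  0.325 0.078] [0.445 0.439 0.129]
s 73 (437, 187) [0.438 0.393 0.082] [0.427 0.345 0.078] [0.451 0.439 0.088]
s 609 (357, 219) [0.57  0.205 0.091] [0.485 0.175 0.002] [0.615 0.237 0.161]
s 323 (340, 285) [0.726 0.184 0.053] [0.677 0.161 0.001] [0.76  0.208 0.112]
s 295 (244, 399) [ 0.972  0.001 -0.135] [ 0.96  -0.058 -0.145] [ 0.981  0.059 -0.126]
t 192 (204, 173) [0.726 0.181 0.056] [0.693 0.16  0.048] [0.761 0.202 0.114]
t 181 (353, 211) [ 0.58  -0.17   0.334] [ 0.56  -0.188  0.299] [ 0.606 -0.158  0.343]
t 703 (116, 290) [0.411 0.382 0.09 ] [ 0.368  0.323 -0.002] [0.455 0.464 0.188]
```

View pics/crop.png

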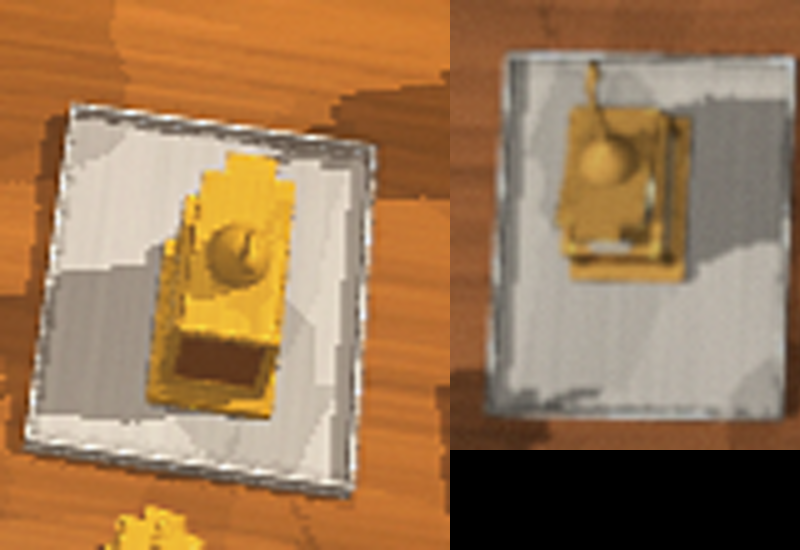

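The crop shows the brass lantern on the tray with its roof propped open. The tab is on the robot side (crop 245,160) and the hook leans away towards world +x, so the front faces the robot. Next I measure its pose and the stand.

```bash
python3 - <<'E'
from h import *
S=np.load('scene0.npz');T=np.load('top0.npz')
def ray(f,uv,z):
    K=f['intrinsics'];M=np.linalg.inv(f['world_to_cam']);d=M[:3,:3]@np.linalg.inv(K)@[uv[0],uv[1],1];o=M[:3,3];return o+d*(z-o[2])/d[2]
PS,PT=cloud(S),cloud(T)
for n,f,P in(('s',S,PS),('t',T,PT)):
    hsv=cv2.cvtColor(f['frame'],cv2.COLOR_RGB2HSV)
    box=(P[...,0]>.47)&(P[...,0]<.68)&(P[...,1]>.1)&(P[...,1]<.29)&(f['z_map']>0)
    for lo,hi in((.007,.014),(.0,.02)):
        pass
    yel=(hsv[...,1]>110)&(hsv[...,0]>14)&(hsv[...,0]<34)&box
    for lo,hi in((.006,.016),(.06,.075),(.075,.10),(.10,.17)):
        m=yel&(P[...,2]>lo)&(P[...,2]<hi);q=P[m]
        if len(q)>5:
            r=cv2.minAreaRect((q[:,:2]*1000).astype(np.float32));print(n,lo,hi,len(q),q.min(0).round(4),q.max(0).round(4),np.round(r[0],1),np.round(r[1],1),round(r[2],1))
    g=box&(hsv[...,1]<60)&(P[...,2]<.03);q=P[g];r=cv2.minAreaRect((q[:,:2]*1000).astype(np.float32));print(n,'tray',len(q),np.round(r[0],1),np.round(r[1],1),round(r[2],1),np.median(q[:,2]))
    # roof plane: y-central section profile
    m=yel&(P[...,2]>.06);q=P[m]
    # disc
    d=(f['frame'].max(-1)<110)&(hsv[...,1]<90)&(abs(P[...,2]-.012)<.006)&(P[...,0]>.5)&(P[...,0]<.85)&(P[...,1]<-.05)&(P[...,1]>-.33)
    q=P[d];
    c=cv2.fitEllipse(cv2.convexHull((q[:,:2]*1000).astype(np.float32)));print(n,'disc',len(q),c)
    # vertical slices of upper assembly
    ub=(P[...,0]>.53)&(P[...,0]<.68)&(P[...,1]>-.26)&(P[...,1]<-.11)&(f['z_map']>0)
    for lo,hi in((.17,.245),(.25,.275),(.275,.29),(.29,.33),(.33,.37),(.37,.44)):
        m=ub&(P[...,2]>lo)&(P[...,2]<hi);q=P[m]
        if len(q)>5:
            r=cv2.minAreaRect((q[:,:2]*1000).astype(np.float32));print(n,'up',lo,hi,len(q),q.min(0).round(3),q.max(0).round(3),np.round(r[0],1),np.round(r[1],1),round(r[2],1))
    p=P[(P[...,0]>.6)&(P[...,0]<.76)&(P[...,1]>-.3)&(P[...,1]<-.1)&(P[...,2]>.05)&(P[...,2]<.25)];print(n,'post',len(p), np.median(p,0).round(3) if len(p) else '')
a=cv2.resize(S['frame'][100:280,100:240],None,fx=4,fy=4,interpolation=cv2.INTER_CUBIC)[:600]
cv2.imwrite('pics/stand.png',a[...,::-1])
E
```

```text
s 0.006 0.016 195 [0.5205 0.1731 0.006 ] [0.6146 0.235  0.0158] [567.5 203.9] [94.2 61.8] 0.3
s 0.06 0.075 154 [0.5261 0.178  0.0604] [0.6089 0.2301 0.075 ] [567.5 204. ] [52.1 82.8] 90.0
s 0.075 0.1 321 [0.5499 0.1821 0.0751] [0.6082 0.2262 0.1   ] [579.  204.1] [58.3 44. ] 0.0
s 0.1 0.17 285 [0.5304 0.1825 0.1002] [0.617  0.2259 0.1606] [572.6 207.8] [86.7 42.6] 8.0
s tray 2684 [559.1 197.1] [178.5 159.1] 0.1 0.00343081099245357
s disc 1770 ((649.1612548828125, -204.1995849609375), (166.54873657226562, 168.2895050048828), 107.40705871582031)
s up 0.17 0.245 35 [ 0.591 -0.207  0.193] [ 0.602 -0.17   0.229] [ 595.5 -188.7] [38.2  3.4] 75.0
s up 0.25 0.275 269 [ 0.571 -0.231  0.257] [ 0.635 -0.153  0.275] [ 596.2 -191.7] [67.1 65.3] 76.8
s up 0.275 0.29 170 [ 0.572 -0.228  0.275] [ 0.63  -0.156  0.29 ] [ 611.7 -181.8] [42.6 84.6] 31.4
s up 0.29 0.33 464 [ 0.569 -0.229  0.29 ] [ 0.633 -0.155  0.33 ] [ 595.4 -190.9] [63.1 67. ] 73.4
s up 0.33 0.37 721 [ 0.56  -0.226  0.33 ] [ 0.63  -0.158  0.369] [ 595.6 -192.1] [68.5 67.5] 66.6
s up 0.37 0.44 307 [ 0.574 -0.215  0.371] [ 0.679 -0.181  
[... 456 characters left out ...]
2843 [560.2 198.2] [180.4 164.2] 0.0 0.003141656494461076
t disc 1506 ((647.3814086914062, -204.91912841796875), (165.63185119628906, 167.07496643066406), 58.09408187866211)
t up 0.25 0.275 169 [ 0.554 -0.218  0.26 ] [ 0.633 -0.155  0.275] [ 582.7 -175.2] [90.8 46.3] 31.9
t up 0.275 0.29 62 [ 0.557 -0.215  0.276] [ 0.629 -0.157  0.29 ] [ 582.8 -175.3] [84.1 41.1] 31.3
t up 0.29 0.33 144 [ 0.558 -0.229  0.29 ] [ 0.63  -0.157  0.33 ] [ 591.8 -192.5] [68.5 63.9] 76.2
t up 0.33 0.37 729 [ 0.56  -0.227  0.33 ] [ 0.628 -0.158  0.37 ] [ 593.1 -192.2] [67.6 67.1] 84.5
t up 0.37 0.44 307 [ 0.574 -0.216  0.37 ] [ 0.679 -0.182  0.433] [ 626.8 -198.1] [ 21.5 108.6] 81.1
t post 119 [ 0.691 -0.214  0.162]
```

{"method": "play_rows", "body": {
  "increments": [
    [0.011,-0.036,0,0],
    [0.011,-0.036,0,0],
    [0.011,-0.036,0,0],
    [0.011,-0.036,0,0],
    [0.011,-0.036,0,0],
    [0.011,-0.036,0,0],
    [0.011,-0.036,0,0],
    [0.011,-0.036,0,0],
    [0.011,-0.036,0,0],
    [0.011,-0.036,0,0],
    [0.011,-0.036,0,0],
    [0.011,-0.036,0,0]
  ],
  "gripper": 0
}}

```text
time_s: 1.1
tcp_pos: [0.288, -0.8884, 0.2015]
orientation: [0.983, 0.183, -0.019, -0.006]
ft_force: [-0.1, 0.3, -0.9]
gripper_width: 0.126
grip_force: 0.0
```

{"method": "play_rows", "body": {
  "increments": [
    [0.011,-0.036,0,0],
    [0.011,-0.036,0,0],
    [0.011,-0.036,0,0],
    [0.011,-0.036,0,0],
    [0.011,-0.036,0,0],
    [0.011,-0.036,0,0],
    [-0.011,0.036,0,0],
    [-0.011,0.036,0,0],
    [-0.011,0.036,0,0],
    [-0.011,0.036,0,0]
  ]
}}

```text
time_s: 1.93
tcp_pos: [0.2886, -0.82, 0.1897]
orientation: [0.976, 0.213, -0.017, 0.03]
ft_force: [0.3, -1.6, 0.9]
gripper_width: 0.003
grip_force: 0.0
```

```bash
python3 -c "
from h import *
from scipy.spatial.transform import Rotation as R
s=get_state();print(s['time_s'],s['q'].round(3),s['tcp_pos'],s['orientation'].round(4)); print(R.from_quat(s['orientation']).as_matrix().round(3))"
```

```text
1.9333 [ 1.573  1.142 -1.355  0.846  1.173  1.672 -0.391] [ 0.2886284  -0.82004873  0.18966236] [ 0.9765  0.213  -0.017   0.0296]
[[ 0.909  0.417 -0.021]
 [ 0.415 -0.908 -0.065]
 [-0.046  0.051 -0.998]]
```

{"method": "play_rows", "body": {
  "increments": [
    [-0.011,0.038,0.01,0],
    [-0.011,0.038,0.01,0],
    [-0.011,0.038,0.01,0],
    [-0.011,0.038,0.01,0],
    [-0.011,0.038,0.01,0],
    [-0.011,0.038,0.01,0],
    [-0.011,0.038,0.01,0],
    [-0.011,0.038,0.01,0]
  ]
}}

```text
time_s: 2.6
tcp_pos: [0.1999, -0.5155, 0.2705]
orientation: [0.977, 0.213, -0.017, 0.029]
ft_force: [-0.3, 0.3, 1.2]
gripper_width: 0.004
grip_force: 0.0
```

```bash
python3 -c "
from h import *
from scipy.spatial.transform import Rotation as R
s=get_state();print(s['time_s'],s['q'].round(3),s['tcp_pos'],s['orientation'].round(4)); print(R.from_quat(s['orientation']).as_matrix().round(3))"
```

```text
2.6 [ 2.058  0.62  -1.447  1.697  0.693  1.383 -0.639] [ 0.19988704 -0.51550927  0.27050887] [ 0.9765  0.2128 -0.0171  0.0291]
[[ 0.909  0.417 -0.021]
 [ 0.415 -0.908 -0.064]
 [-0.046  0.05  -0.998]]
```

{"method": "play_rows", "body": {
  "increments": [
    [-0.01,0.036,0.02,-1.2],
    [-0.01,0.036,0.02,-1.2],
    [-0.01,0.036,0.02,-1.2],
    [-0.01,0.036,0.02,-1.2],
    [0.024,0.022,0,-1.2],
    [0.024,0.022,0,-1.2],
    [0.024,0.022,0,-1.2],
    [0.024,0.022,0,-1.2],
    [0.024,0.022,0,-1.2],
    [0.02,0.032,0,-1.2],
    [0.02,0.032,0,-1.2]
  ]
}}

```text
time_s: 3.52
tcp_pos: [0.3238, -0.2262, 0.3387]
orientation: [0.994, 0.108, -0.022, 0.025]
ft_force: [0.3, -0.7, -0.3]
gripper_width: 0.006
grip_force: 0.0
```

```bash
cat > st.py <<'E'
from h import *
from scipy.spatial.transform import Rotation as R
s=get_state();m=R.from_quat(s['orientation']).as_matrix();print(s['time_s'],s['q'].round(3),s['tcp_pos'].round(4),'x',m[:,0].round(3),'z',m[:,2].round(3),'f',s['ft_force'].round(1))
E
python3 st.py
```

```text
3.5167 [ 2.167 -0.265 -1.406  1.862 -0.202  1.318 -0.538] [ 0.3238 -0.2262  0.3387] x [ 0.976  0.214 -0.049] z [-0.038 -0.055 -0.998] f [ 0.3 -0.7 -0.3]
```

{"method": "play_rows", "body": {
  "increments": [
    [0.02,0.032,0,-1.2],
    [0.02,0.032,0,-1.2],
    [0.02,0.032,0,-1.2],
    [0.01,0.034,0,-1.2],
    [0.01,0.034,0,-1.2],
    [0.01,0.034,0,-1.2],
    [0.01,0.034,0,-1.2],
    [0.01,0.034,0,-1.2]
  ]
}}

```text
time_s: 4.18
tcp_pos: [0.4005, 0.0414, 0.349]
orientation: [0.999, 0.027, -0.007, 0.024]
ft_force: [0.8, 0.4, 1.0]
gripper_width: 0.003
grip_force: 0.0
```

```bash
python3 st.py
```

```text
4.1833 [ 1.574 -0.293 -1.466  1.818 -0.247  1.37  -1.352] [0.4005 0.0414 0.349 ] x [ 0.998  0.053 -0.016] z [-0.014 -0.048 -0.999] f [0.8 0.4 1. ]
```

{"method": "play_rows", "body": {
  "increments": [
    [0.04,0.006,0,0],
    [0.04,0.006,0,0],
    [0.04,0.006,0,0],
    [0.04,0.006,0,0],
    [0.04,0.006,0,0],
    [0.04,0.006,0,0],
    [0.04,0.006,0,0],
    [0.04,0.006,0,0],
    [0.04,0.006,0,0]
  ]
}}

```text
time_s: 4.93
tcp_pos: [0.5001, 0.0561, 0.4099]
orientation: [0.993, 0.029, 0.116, 0.008]
ft_force: [0.8, -0.4, 0.2]
gripper_width: 0.005
grip_force: 0.0
```

```bash
python3 st.py
```

```text
4.9333 [ 1.606 -0.293 -1.465  1.697 -0.324  1.25  -1.334] [0.5001 0.0561 0.4099] x [0.972 0.06  0.229] z [ 0.23  -0.01  -0.973] f [ 0.8 -0.4  0.2]
```

{"method": "play_rows", "body": {
  "increments": [
    [0.04,0.006,0,0],
    [0.04,0.006,0,0],
    [0.04,0.006,0,0],
    [0.04,0.006,0,0],
    [0.04,0.006,0,0],
    [0.04,0.006,0,0],
    [0.04,0.006,0,0],
    [0.04,0.006,0,0]
  ]
}}

```text
time_s: 5.6
tcp_pos: [0.5733, 0.069, 0.4509]
orientation: [0.975, 0.031, 0.219, -0.005]
ft_force: [0.4, 0.4, 0.3]
gripper_width: 0.002
grip_force: 0.0
```

```bash
python3 st.py
```

```text
5.6 [ 1.614 -0.292 -1.465  1.66  -0.399  1.086 -1.307] [0.5733 0.069  0.4509] x [0.902 0.059 0.428] z [ 0.427  0.024 -0.904] f [0.4 0.4 0.3]
```

{"method": "play_rows", "body": {
  "increments": [
    [0.04,0.006,0,0],
    [0.04,0.006,0,0],
    [0.04,0.006,0,0],
    [0.04,0.006,0,0]
  ]
}}

```text
time_s: 5.93
tcp_pos: [0.605, 0.0745, 0.4703]
orientation: [0.963, 0.032, 0.267, -0.011]
ft_force: [0.1, 0.7, -0.0]
gripper_width: 0.007
grip_force: 0.0
```

```bash
python3 st.py
```

```text
5.9333 [ 1.616 -0.293 -1.465  1.654 -0.441  0.998 -1.287] [0.605  0.0745 0.4703] x [0.855 0.056 0.516] z [ 0.514  0.039 -0.857] f [ 0.1  0.7 -0. ]
```

{"method": "play_rows", "body": {
  "increments": [
    [-0.013,0.016,-0.028,-1],
    [-0.013,0.016,-0.028,-1],
    [-0.013,0.016,-0.028,-1],
    [-0.013,0.016,-0.028,-1],
    [-0.013,0.016,-0.028,0],
    [-0.013,0.016,-0.028,0],
    [-0.013,0.016,-0.028,0],
    [-0.013,0.016,-0.028,0]
  ]
}}

```text
time_s: 6.6
tcp_pos: [0.4757, 0.1902, 0.262]
orientation: [0.962, 0.0, 0.272, -0.008]
ft_force: [-0.3, 1.0, 0.0]
gripper_width: 0.005
grip_force: 0.0
```

```bash
python3 st.py; python3 - <<'E'
from h import *
for n in('scene','top'):
    f=np.load(n+'0.npz');P=cloud(f);hsv=cv2.cvtColor(f['frame'],cv2.COLOR_RGB2HSV)
    m=(hsv[...,1]>110)&(P[...,0]>.525)&(P[...,0]<.55)&(P[...,1]>.175)&(P[...,1]<.235)&(P[...,2]>.075)
    q=P[m]
    for x in np.arange(.525,.56,.005):
        s=q[abs(q[:,0]-x)<.0025]
        if len(s):print(n,round(x,3),len(s),np.median(s[:,2]).round(4),s[:,1].min().round(4),s[:,1].max().round(4))
E
```

```text
6.6 [ 1.073 -0.293 -1.466  2.169 -0.146  0.494 -1.925] [0.4757 0.1902 0.262 ] x [ 0.852 -0.004  0.524] z [ 0.524  0.016 -0.852] f [-0.3  1.   0. ]
scene 0.53 9 0.1136 0.1948 0.2113
scene 0.535 22 0.1129 0.1927 0.2139
scene 0.54 33 0.1091 0.1872 0.2248
scene 0.545 50 0.1083 0.1825 0.2256
scene 0.55 23 0.1056 0.183 0.2259
top 0.53 3 0.113 0.2087 0.2131
top 0.535 20 0.113 0.1908 0.2143
top 0.54 34 0.1091 0.1817 0.2232
top 0.545 34 0.1067 0.1828 0.2235
top 0.55 14 0.1049 0.185 0.2239
```

{"method": "play_rows", "body": {
  "increments": [
    [0.022,0.004,-0.01,0],
    [0.022,0.004,-0.025,0],
    [0.012,0.003,-0.03,0],
    [0.012,0.002,-0.03,0],
    [0,0,-0.022,0],
    [0,0,0,0]
  ]
}}

```text
time_s: 7.1
tcp_pos: [0.4619, 0.1568, 0.2166]
orientation: [0.959, 0.004, 0.283, -0.026]
ft_force: [-0.6, -0.1, -0.3]
gripper_width: 0.002
grip_force: 0.0
```

```bash
python3 st.py
```

```text
7.1 [ 1.139 -0.292 -1.465  2.313 -0.402  0.32  -1.619] [0.4619 0.1568 0.2166] x [ 0.84  -0.006  0.543] z [ 0.542  0.052 -0.839] f [-0.6 -0.1 -0.3]
```

```bash
cat > kin.py <<'E'
import numpy as np
from scipy.spatial.transform import Rotation as R
from scipy.optimize import least_squares
D=[ # q,pos,xaxis,zaxis
([1.21179,.41183,-.01272,1.59692,.0056,1.1343,-.08218],[.17904,-.59835,.2219],R.from_quat([.989444,.144912,-.00015,-.00069])),
([1.573,1.142,-1.355,.846,1.173,1.672,-.391],[.28863,-.82005,.18966],R.from_quat([.9765,.213,-.017,.0296])),
([2.058,.62,-1.447,1.697,.693,1.383,-.639],[.19989,-.51551,.27051],R.from_quat([.9765,.2128,-.0171,.0291])),
([2.167,-.265,-1.406,1.862,-.202,1.318,-.538],[.3238,-.2262,.3387],R.from_quat([.994,.108,-.022,.025])),
([1.574,-.293,-1.466,1.818,-.247,1.37,-1.352],[.4005,.0414,.349],R.from_quat([.999,.027,-.007,.024])),
([1.606,-.293,-1.465,1.697,-.324,1.25,-1.334],[.5001,.0561,.4099],R.from_quat([.993,.029,.116,.008])),
([1.614,-.292,-1.465,1.66,-.399,1.086,-1.307],[.5733,.069,.4509],R.from_quat([.975,.031,.219,-.005])),
([1.616,-.293,-1.465,1.654,-.441,.998,-1.287],[.605,.0745,.4703],R.from_quat([.963,.032,.267,-.011])),
([1.073,-.293,-1.466,2.169,-.146,.494,-1.925],[.4757,.1902,.262],R.from_quat([.962,0,.272,-.008])),
([1.139,-.292,-1.465,2.313,-.402,.32,-1.619],[.4619,.1568,.2166],R.from_quat([.959,.004,.283,-.026]))]
def rot(ax,t):
    c,s=np.cos(t),np.sin(t)
    return np.array([[c,-s,0],[s,c,0],[0,0,1]]) if ax=='z' else np.array([[c,0,s],[0,1,0],[-s,0,c]])
def fk(q,p):
    a0,h,L1,L2,L3,e1,e2,e3,a7,s0=p
    M=rot('z',a0+q[0]);x=np.array([0,0,h])+M@[s0,0,0]
    M=M@rot('y',q[1]);x=x+M@[e1,0,L1]
    M=M@rot('z',q[2])@rot('y',q[3]);x=x+M@[e2,0,L2]
    M=M@rot('z',q[4])@rot('y',q[5]);x=x+M@[e3,0,0]
    M=M@rot('z',q[6]+a7);return x+M@[0,0,L3],M
def res(p):
    o=[]
    for q,x,r in D:
        a,M=fk(q,p);o+=list((a-x)*5)+list((R.from_matrix(M)*r.inv()).as_rotvec())
    return np.array(o)
def fit():
    best=None
    for a7 in(0,1.57,3.14,-1.57):
        s=least_squares(res,[-2.49,.33,.4,.4,.3,0,0,0,a7,0])
        if best is None or s.cost<best.cost:best=s
    return best
E
python3 - <<'E'
from kin import *
s=fit();print(s.cost,s.x.round(4));print(s.fun.reshape(-1,6).round(3));np.save('p.npy',s.x)
E
```

```text
8.818041543606402 [-2.1851 -0.84    0.5176  0.1407 -1.0925  0.1392  0.3781 -0.087   2.2402
  0.2409]
[[ 8.680e-01  3.750e-01  2.350e-01 -0.000e+00  1.000e-03 -2.950e-01]
 [-1.680e-01  5.530e-01  1.600e-02  5.600e-02 -1.080e-01 -5.690e-01]
 [ 7.030e-01  1.527e+00 -2.700e-02  5.500e-02 -1.070e-01 -5.690e-01]
 [-1.530e-01  5.480e-01  3.050e-01  5.600e-02 -1.090e-01 -1.450e-01]
 [-1.163e+00 -1.678e+00  2.730e-01  2.900e-02 -5.400e-02  1.810e-01]
 [-7.930e-01 -9.400e-01 -2.300e-02 -1.950e-01  3.740e-01  1.480e-01]
 [-3.890e-01 -2.650e-01 -5.060e-01 -3.810e-01  7.360e-01  8.700e-02]
 [-1.910e-01  5.500e-02 -8.220e-01 -4.700e-01  9.060e-01  5.000e-02]
 [ 1.790e-01 -1.190e-01  1.470e-01 -4.820e-01  9.310e-01  1.710e-01]
 [ 8.520e-01  1.900e-01  4.010e-01 -5.130e-01  9.890e-01  1.600e-01]]
```

```bash
python3 - <<'E'
import re
s=open('kin.py').read()
s=s.replace("def fk(q,p):","SG=np.ones(7)\ndef fk(q,p):\n    q=np.asarray(q)*SG")
open('kin.py','w').write(s)
E
python3 - <<'E'
import kin,itertools
from kin import *
out=[]
for sg in itertools.product((1,-1),repeat=5):
    kin.SG=np.array([sg[0],1,sg[1],sg[2],sg[3],sg[4],0]);
    for s7 in(1,-1):
        kin.SG[6]=s7
        for a0 in(0,3.14):
            f=lambda a:np.concatenate([(R.from_matrix(fk(q,[a[0],0,0,0,0,0,0,0,a[1],0])[1])*r.inv()).as_rotvec() for q,x,r in D])
            r=min((least_squares(f,[a0,a7]) for a7 in(0,1.6,3.1,-1.6)),key=lambda t:t.cost)
            out.append((r.cost,tuple(kin.SG),r.x))
out.sort(key=lambda t:t[0])
for o in out[:4]:print(o)
c,sg,a=out[0];kin.SG=np.array(sg)
s=least_squares(res,[a[0],.33,.4,.4,.3,0,0,0,a[1],0]);print(s.cost,s.x.round(4));print(abs(s.fun).reshape(-1,6).max(0).round(4));np.save('p.npy',s.x)
E
```

```text
(np.float64(4.181204629006178e-06), (np.int64(-1), np.int64(1), np.int64(-1), np.int64(1), np.int64(-1), np.int64(1), np.int64(-1)), array([-1.24871753e-04,  1.57072178e+00]))
(np.float64(4.181204629028269e-06), (np.int64(-1), np.int64(1), np.int64(-1), np.int64(1), np.int64(-1), np.int64(1), np.int64(-1)), array([-1.24865554e-04,  1.57072178e+00]))
(np.float64(0.5218950336045495), (np.int64(1), np.int64(1), np.int64(1), np.int64(1), np.int64(1), np.int64(1), np.int64(1)), array([ 0.26652274, -1.63529714]))
(np.float64(0.5218950336046002), (np.int64(1), np.int64(1), np.int64(1), np.int64(1), np.int64(1), np.int64(1), np.int64(1)), array([0.26652232, 4.64788775]))
0.018975382052977458 [-0.0349  0.2628  0.5549  0.4396  0.3448  0.0157  0.013   0.0103  1.5379
 -0.0055]
[0.1063 0.0957 0.0311 0.0185 0.0028 0.0072]
```

```bash
cat >> kin.py <<'E'
SG=np.array([-1,1,-1,1,-1,1,-1.])
def fk(q,p):
    q=np.asarray(q)*SG;p=np.asarray(p)
    M=rot('z',q[0]);x=np.array([0,0,p[0]])+M@[p[1],p[2],0]
    M=M@rot('y',q[1]);x=x+M@p[3:6]
    M=M@rot('z',q[2]);x=x+M@[p[6],p[7],0]
    M=M@rot('y',q[3]);x=x+M@p[8:11]
    M=M@rot('z',q[4])@rot('y',q[5]);x=x+M@[p[11],p[12],0]
    M=M@rot('z',q[6]+np.pi/2);return x+M@[0,0,p[13]],M
def fit():
    return least_squares(lambda p:np.concatenate([res(p).reshape(-1,6)[:,:3].ravel(),1e-3*p[[1,2,3,4,6,7,8,9,11,12]]]),[.33,0,0,0,0,.4,0,0,0,0,.4,0,0,.3])
LO=np.array([-2.95,-.29,-1.47,.14,-1.03,.13,-2.86]);HI=np.array([2.95,1.99,1.44,2.54,4.17,1.85,2.86]);V=np.array([2.39,2.39,3.01,3.01,3.14,3.14,3.14])
def jac(q,p,w):
    x0,M0=fk(q,p);J=np.zeros((6,7))
    for i in range(7):
        d=np.array(q,float);d[i]+=1e-5;x,M=fk(d,p);J[:3,i]=(x-x0)/1e-5;J[3:,i]=R.from_matrix(M@M0.T).as_rotvec()/1e-5*w
    return J
def step(q,row,p,w=.3,lam=.03,n=10):
    x,M=fk(q,p);xt=x+row[:3];Mt=rot('z',np.radians(row[3]))@M;q0=np.array(q,float);q=q0.copy()
    for _ in range(n):
        x,M=fk(q,p);e=np.r_[xt-x,w*R.from_matrix(Mt@M.T).as_rotvec()];J=jac(q,p,w)
        q=np.clip(q+J.T@np.linalg.solve(J@J.T+lam**2*np.eye(6),e),LO,HI)
    dq=q-q0;k=min(1,(.7*V/12/np.maximum(abs(dq),1e-9)).min())
    return q0+k*dq
E
cat > sim.py <<'E'
from kin import *
s=fit();p=s.x;np.save('p.npy',p);print(s.cost,p.round(4),abs(res(p)).reshape(-1,6).max(0).round(4))
o=[.011,-.036,0,0];b=[-.011,.036,0,0]
seqs=[(0,1,[o]*18+[b]*4),(1,2,[[-.011,.038,.01,0]]*8),(2,3,[[-.01,.036,.02,-1.2]]*4+[[.024,.022,0,-1.2]]*5+[[.02,.032,0,-1.2]]*2),(3,4,[[.02,.032,0,-1.2]]*3+[[.01,.034,0,-1.2]]*5),(4,5,[[.04,.006,0,0]]*9),(7,8,[[-.013,.016,-.028,-1]]*4+[[-.013,.016,-.028,0]]*4)]
for w,lam,n in((.3,.03,10),(.3,.1,10),(1,.03,10),(.3,.03,1),(1,.05,1),(1,.05,30),(.3,.01,30)):
    print(w,lam,n)
    for i,j,rows in seqs:
        q=np.array(D[i][0])
        for r in rows:q=step(q,r,p,w,lam,n)
        print(i,j,q.round(2),np.round(D[j][0],2))
E
python3 sim.py
```

```text
8.672657337494293e-06 [ 2.841e-01  5.000e-04 -1.460e-02 -4.000e-04 -1.460e-02  5.338e-01
  7.000e-04 -9.500e-03  1.000e-04 -9.600e-03  4.521e-01  3.000e-04
  0.000e+00  3.593e-01] [0.0015 0.0018 0.0009 0.0007 0.0013 0.001 ]
0.3 0.03 10
0 1 [ 1.42  1.8   0.65  0.84 -0.75  1.52 -0.36] [ 1.57  1.14 -1.36  0.85  1.17  1.67 -0.39]
1 2 [ 2.06  0.65 -1.47  1.7   0.72  1.4  -0.66] [ 2.06  0.62 -1.45  1.7   0.69  1.38 -0.64]
2 3 [ 2.2  -0.29 -1.4   1.87 -0.23  1.32 -0.49] [ 2.17 -0.26 -1.41  1.86 -0.2   1.32 -0.54]
3 4 [ 1.79 -0.29 -1.47  1.79 -0.32  1.38 -1.27] [ 1.57 -0.29 -1.47  1.82 -0.25  1.37 -1.35]
4 5 [ 2.69 -0.29 -1.47  1.45 -0.81  1.51 -1.15] [ 1.61 -0.29 -1.46  1.7  -0.32  1.25 -1.33]
7 8 [ 1.32 -0.29 -1.47  2.15 -0.41  0.48 -1.66] [ 1.07 -0.29 -1.47  2.17 -0.15  0.49 -1.92]
0.3 0.1 10
0 1 [ 1.19  1.1   0.14  0.84 -0.12  1.11 -0.03] [ 1.57  1.14 -1.36  0.85  1.17  1.67 -0.39]
1 2 [ 2.06  0.65 -1.47  1.7   0.73  1.41 -0.67] [ 2.06  0.62 -1.45  1.7   0.69  1.38 -0.64]
2 3 [ 2.19 -0.27 -1.4   1.86 -0.21  1.34 -0.54] [ 2.17 -0.26 -1.41  1.86 -0.2   1.32 -0.54]
3 4 [ 1.74 -0.29 -1.47  1
[... 2362 characters left out ...]
 [ 1.61 -0.29 -1.46  1.7  -0.32  1.25 -1.33]
7 8 [ 1.29 -0.29 -1.47  2.15 -0.28  0.48 -1.79] [ 1.07 -0.29 -1.47  2.17 -0.15  0.49 -1.92]
0.3 0.01 30
0 1 [ 1.17  1.3   0.85  0.88 -0.94  1.63 -0.14] [ 1.57  1.14 -1.36  0.85  1.17  1.67 -0.39]
1 2 [ 2.06  0.64 -1.47  1.7   0.72  1.4  -0.66] [ 2.06  0.62 -1.45  1.7   0.69  1.38 -0.64]
2 3 [ 2.19 -0.29 -1.4   1.86 -0.23  1.32 -0.49] [ 2.17 -0.26 -1.41  1.86 -0.2   1.32 -0.54]
3 4 [ 1.8  -0.29 -1.47  1.79 -0.31  1.38 -1.28] [ 1.57 -0.29 -1.47  1.82 -0.25  1.37 -1.35]
4 5 [ 2.7  -0.29 -1.47  1.45 -0.82  1.54 -1.14] [ 1.61 -0.29 -1.46  1.7  -0.32  1.25 -1.33]
7 8 [ 1.31 -0.29 -1.47  2.15 -0.29  0.48 -1.78] [ 1.07 -0.29 -1.47  2.17 -0.15  0.49 -1.92]
```

```bash
cat >> kin.py <<'E'
def step2(q,row,p,w=.3,lam=.03,n=5):
    x,M=fk(q,p);xt=x+row[:3];Mt=rot('z',np.radians(row[3]))@M;q0=np.array(q,float);q=np.clip(q0,LO,HI)
    for _ in range(n):
        x,M=fk(q,p);e=np.r_[xt-x,w*R.from_matrix(Mt@M.T).as_rotvec()];J=jac(q,p,w)
        free=np.ones(7,bool);d=np.zeros(7)
        while True:
            Jf=J[:,free];df=Jf.T@np.linalg.solve(Jf@Jf.T+lam**2*np.eye(6),e-J[:,~free]@d[~free]);d[free]=df
            bad=free&((q+d>HI+1e-9)|(q+d<LO-1e-9))
            if not bad.any():break
            d[bad]=np.clip(q+d,LO,HI)[bad]-q[bad];free&=~bad
        q=q+d
    dq=q-q0;k=min(1,(.7*V/12/np.maximum(abs(dq),1e-9)).min())
    return q0+k*dq
E
cat > sim2.py <<'E'
from kin import *
p=np.load('p.npy');b=[-.011,.036,0,0];o=[.011,-.036,0,0]
seqs=[(0,1,[o]*18+[b]*4),(1,2,[[-.011,.038,.01,0]]*8),(2,3,[[-.01,.036,.02,-1.2]]*4+[[.024,.022,0,-1.2]]*5+[[.02,.032,0,-1.2]]*2),(3,4,[[.02,.032,0,-1.2]]*3+[[.01,.034,0,-1.2]]*5),(4,5,[[.04,.006,0,0]]*9),(7,8,[[-.013,.016,-.028,-1]]*4+[[-.013,.016,-.028,0]]*4),(8,9,[[.022,.004,-.01,0],[.022,.004,-.025,0],[.012,.003,-.03,0],[.012,.002,-.03,0],[0,0,-.022,0],[0,0,0,0]])]
for w,lam,n in((.3,.03,5),(.3,.1,3),(1,.1,3),(.3,.2,20),(.5,.02,15)):
    print(w,lam,n)
    for i,j,rows in seqs:
        q=np.array(D[i][0])
        for r in rows:q=step2(q,r,p,w,lam,n)
        print(i,j,q.round(2),np.round(D[j][0],2))
E
python3 sim2.py
```

```text
0.3 0.03 5
0 1 [ 1.55  1.05 -1.15  0.84  1.03  1.49 -0.36] [ 1.57  1.14 -1.36  0.85  1.17  1.67 -0.39]
1 2 [ 2.06  0.64 -1.47  1.7   0.72  1.4  -0.66] [ 2.06  0.62 -1.45  1.7   0.69  1.38 -0.64]
2 3 [ 2.2  -0.29 -1.4   1.87 -0.23  1.32 -0.49] [ 2.17 -0.26 -1.41  1.86 -0.2   1.32 -0.54]
3 4 [ 1.57 -0.29 -1.47  1.83 -0.25  1.32 -1.36] [ 1.57 -0.29 -1.47  1.82 -0.25  1.37 -1.35]
4 5 [ 1.58 -0.29 -1.47  1.83 -0.48  0.82 -1.24] [ 1.61 -0.29 -1.46  1.7  -0.32  1.25 -1.33]
7 8 [ 1.09 -0.29 -1.47  2.19 -0.2   0.44 -1.87] [ 1.07 -0.29 -1.47  2.17 -0.15  0.49 -1.92]
8 9 [ 1.18 -0.29 -1.47  2.35 -0.83  0.25 -1.18] [ 1.14 -0.29 -1.46  2.31 -0.4   0.32 -1.62]
0.3 0.1 3
0 1 [ 1.2   0.95  0.06  0.81 -0.03  0.92 -0.04] [ 1.57  1.14 -1.36  0.85  1.17  1.67 -0.39]
1 2 [ 2.03  0.67 -1.47  1.67  0.73  1.44 -0.67] [ 2.06  0.62 -1.45  1.7   0.69  1.38 -0.64]
2 3 [ 2.13 -0.2  -1.47  1.83 -0.14  1.38 -0.68] [ 2.17 -0.26 -1.41  1.86 -0.2   1.32 -0.54]
3 4 [ 1.59 -0.29 -1.47  1.83 -0.26  1.32 -1.34] [ 1.57 -0.29 -1.47  1.82 -0.25  1.37 -1.35]
4 5 [ 1.58 -0.29 -1.47  1.83 -0.47  0.82 -1.24] [ 1.61 -0.29 -1.46 
[... 1471 characters left out ...]
 [ 1.14 -0.29 -1.46  2.31 -0.4   0.32 -1.62]
0.5 0.02 15
0 1 [ 1.55  1.13 -1.47  0.84  1.29  1.73 -0.36] [ 1.57  1.14 -1.36  0.85  1.17  1.67 -0.39]
1 2 [ 2.06  0.64 -1.47  1.7   0.72  1.4  -0.66] [ 2.06  0.62 -1.45  1.7   0.69  1.38 -0.64]
2 3 [ 2.2  -0.29 -1.41  1.87 -0.23  1.32 -0.49] [ 2.17 -0.26 -1.41  1.86 -0.2   1.32 -0.54]
3 4 [ 1.58 -0.29 -1.47  1.82 -0.24  1.36 -1.36] [ 1.57 -0.29 -1.47  1.82 -0.25  1.37 -1.35]
4 5 [ 1.6  -0.29 -1.47  1.72 -0.35  1.15 -1.33] [ 1.61 -0.29 -1.46  1.7  -0.32  1.25 -1.33]
7 8 [ 1.08 -0.29 -1.47  2.17 -0.15  0.48 -1.92] [ 1.07 -0.29 -1.47  2.17 -0.15  0.49 -1.92]
8 9 [ 1.15 -0.29 -1.47  2.32 -0.48  0.3  -1.54] [ 1.14 -0.29 -1.46  2.31 -0.4   0.32 -1.62]
```

```bash
nproc; cat >> kin.py <<'E'
def chain(q,p):
    q=np.asarray(q)*SG;ez=np.array([0,0,1.]);ax=[];pt=[]
    M=np.eye(3);x=np.array([0,0,p[0]])
    M=rot('z',q[0]);ax.append(ez);pt.append(x);x=x+M@[p[1],p[2],0]
    ax.append(M[:,1]);pt.append(x);M=M@rot('y',q[1]);x=x+M@p[3:6]
    ax.append(M[:,2]);pt.append(x);M=M@rot('z',q[2]);x=x+M@[p[6],p[7],0]
    ax.append(M[:,1]);pt.append(x);M=M@rot('y',q[3]);x=x+M@p[8:11]
    ax.append(M[:,2]);pt.append(x);M=M@rot('z',q[4]);ax.append(M[:,1]);pt.append(x);M=M@rot('y',q[5]);x=x+M@[p[11],p[12],0]
    ax.append(M[:,2]);pt.append(x);M=M@rot('z',q[6]+np.pi/2);x=x+M@[0,0,p[13]]
    return x,M,np.array(ax)*SG[:,None],np.array(pt)
def jac(q,p,w):
    x,M,a,pt=chain(q,p);return np.vstack([np.cross(a,x-pt).T,w*a.T])
def run(q,rows,p,n=6):
    Q=[]
    for r in rows:
        q=step2(q,np.asarray(r),p,.55,.02,n);Q.append(q)
    return np.array(Q)
E
cat > plan.py <<'E'
from kin import *
import time,sys
from scipy.optimize import differential_evolution
from scipy.spatial.transform import Rotation
p=np.load('p.npy');q0=np.array(D[9][0]);NS,NR=7,4
def rows(v):
    return np.repeat(v.reshape(NS,4)*[.035,.035,.03,7],NR,0)
def cost(v):
    Q=run(q0,rows(v),p,4);c=0
    for q in Q:
        x,M,a,pt=chain(q,p)
        c+=50*max(0,.24-x[2])+20*max(0,.28-pt[3][2])
        fl=x-M[:,2]*.25
        for y in(x,fl,pt[5],(pt[5]+pt[3])/2):
            d=np.hypot(y[0]-.63,y[1]+.195)
            if y[2]<.6:c+=50*max(0,.24-d)
    x,M,_,_=chain(Q[-1],p);q=Q[-1]
    c+=4*abs(q[2])+6*abs(M[2,1])+8*max(0,abs(M[2,2]+.85)-.03)+5*max(0,.1-M[2,0])
    c+=10*max(0,abs(x[0]-.5)-.08)+10*max(0,abs(x[1]-.15)-.1)+10*max(0,abs(x[2]-.32)-.08)+2*max(0,abs(np.arctan2(M[1,0],M[0,0]))-.3)
    c+=5*max(0,.15-q[1])
    return c
if __name__=='__main__':
    t=time.time();cost(np.zeros(28));print(time.time()-t)
    r=differential_evolution(cost,[(-1,1)]*(4*NS),workers=-1,popsize=4,maxiter=10000,mutation=(.4,.9),recombination=.8,seed=1,updating='deferred',polish=False,callback=lambda intermediate_result: time.time()-t>400)
    print(r.fun);np.save('plan.npy',r.x);Q=run(q0,rows(r.x),p,8);print(rows(r.x)[::NR].round(4).tolist())
    for q in Q[NR-1::NR]:x,M,_,pt=chain(q,p);print(q.round(2),x.round(3),M[:,0].round(2),M[:,2].round(2),pt[3].round(2))
E
OMP_NUM_THREADS=1 python3 plan.py
```

```text
4
0.036759138107299805
0.00030341424660584843
[[0.02, -0.0217, 0.0247, 1.6138], [-0.0311, 0.022, 0.0099, -2.125], [-0.0023, 0.0208, 0.0019, 4.3526], [0.0128, 0.0131, 0.0062, -5.4807], [0.0073, 0.0086, -0.0234, -1.4082], [-0.0117, 0.0078, -0.0071, -3.001], [0.0224, -0.0248, -0.0071, -4.3098]]
[ 1.03 -0.12 -1.11  2.08 -0.3   0.55 -1.34] [0.542 0.07  0.316] [0.84 0.09 0.54] [ 0.53  0.11 -0.84] [-0.06  0.03  0.82]
[ 0.56 -0.28 -0.8   2.14 -0.2   0.64 -1.68] [0.472 0.121 0.335] [0.85 0.03 0.53] [ 0.53  0.07 -0.85] [-0.14  0.05  0.8 ]
[ 0.39 -0.23 -0.76  2.11 -0.29  0.65 -1.44] [0.463 0.204 0.342] [0.8  0.28 0.53] [ 0.49  0.22 -0.85] [-0.12  0.01  0.81]
[ 0.75 -0.13 -1.31  1.95  0.16  0.73 -2.17] [0.499 0.242 0.357] [0.85 0.05 0.52] [ 0.52  0.07 -0.85] [-0.06  0.02  0.81]
[ 0.41  0.18 -1.26  1.98  0.75  0.83 -2.82] [0.513 0.258 0.293] [ 0.86 -0.    0.5 ] [ 0.5   0.03 -0.86] [ 0.09 -0.07  0.81]
[-0.15  0.11 -0.7   2.01  0.66  0.81 -2.85] [0.501 0.263 0.272] [ 0.87 -0.03  0.49] [ 0.49 -0.02 -0.87] [ 0.07 -0.03  0.81]
[-0.63  0.16  0.    1.99  0.6   0.75 -2.86] [0.57  0.188 0.249] [ 0.84 -0.22  0.49] [ 0.47 -0.13 -0.87] [0.09 0.02 0.81]
```

{"method": "play_rows", "body": {
  "increments": [
    [0.02,-0.0217,0.0247,1.6],
    [0.02,-0.0217,0.0247,1.6],
    [0.02,-0.0217,0.0247,1.6],
    [0.02,-0.0217,0.0247,1.6],
    [-0.031,0.022,0.01,-2.1],
    [-0.031,0.022,0.01,-2.1],
    [-0.031,0.022,0.01,-2.1],
    [-0.031,0.022,0.01,-2.1]
  ]
}}

```text
time_s: 7.77
tcp_pos: [0.4733, 0.1233, 0.3394]
orientation: [0.959, 0.021, 0.28, -0.029]
ft_force: [0.2, -0.0, 0.2]
gripper_width: 0.001
grip_force: 0.0
```

```bash
python3 st.py; python3 - <<'E'
s=open('plan.py').read()
s=s.replace("q0=np.array(D[9][0]);NS,NR=7,4","from rig import get_state\nq0=np.load('q0.npy');NS,NR=5,4")
s=s.replace("    return c\nif","    c+=3*max(0,abs(q[6]+1.57)-.6)+3*max(0,abs(q[4])-.35)+sum(.3*max(0,abs(k[6]+1.5)-1.1) for k in Q)\n    return c\nif").replace("from rig import get_state\n","").replace(">400",">150").replace("zeros(28)","zeros(4*NS)")
open('plan.py','w').write(s)
import numpy as np; from rig import get_state; np.save('q0.npy',get_state()['q'])
E
OMP_NUM_THREADS=1 python3 plan.py
```

```text
7.7667 [ 0.558 -0.284 -0.805  2.136 -0.194  0.644 -1.692] [0.4733 0.1233 0.3394] x [0.843 0.024 0.538] z [ 0.535  0.066 -0.842] f [ 0.2 -0.   0.2]
0.027330398559570312
0.0008826846858101338
[[-0.0323, 0.0018, 0.0173, 1.1352], [-0.0274, 0.0043, 0.0044, -0.5926], [0.0349, -0.032, -0.0235, 1.5526], [0.0261, 0.0134, -0.0059, -6.7948], [-0.0044, 0.0301, -0.0019, 6.3281]]
[ 0.   -0.29 -0.45  2.13  0.06  0.76 -1.99] [0.438 0.145 0.357] [0.85 0.06 0.51] [ 0.51  0.07 -0.86] [-0.15 -0.04  0.8 ]
[-0.55 -0.29 -0.25  2.14  0.34  0.94 -2.49] [0.383 0.191 0.356] [0.88 0.03 0.48] [ 0.48  0.02 -0.88] [-0.11 -0.11  0.8 ]
[-0.5  -0.1   0.22  2.21  0.17  0.54 -1.84] [0.515 0.071 0.267] [0.87 0.12 0.48] [ 0.47  0.07 -0.88] [-0.03 -0.06  0.82]
[-0.55  0.14  0.12  2.02  0.48  0.65 -2.57] [0.596 0.112 0.249] [ 0.86 -0.2   0.47] [ 0.46 -0.11 -0.88] [0.08 0.   0.81]
[-0.54  0.15 -0.01  2.02  0.33  0.53 -2.16] [0.578 0.232 0.241] [0.86 0.19 0.47] [ 0.46  0.1  -0.88] [0.09 0.01 0.81]
```

{"method": "play_rows", "body": {
  "increments": [
    [-0.0323,0.0018,0.0173,1.1],
    [-0.0323,0.0018,0.0173,1.1],
    [-0.0323,0.0018,0.0173,1.1],
    [-0.0323,0.0018,0.0173,1.1],
    [-0.0274,0.0043,0.0044,-0.6],
    [-0.0274,0.0043,0.0044,-0.6],
    [-0.0274,0.0043,0.0044,-0.6],
    [-0.0274,0.0043,0.0044,-0.6],
    [0.035,-0.032,-0.0235,1.5],
    [0.035,-0.032,-0.0235,1.5],
    [0.035,-0.032,-0.0235,1.5],
    [0.035,-0.032,-0.0235,1.5]
  ]
}}

```text
time_s: 8.77
tcp_pos: [0.5195, 0.0677, 0.276]
orientation: [0.963, 0.068, 0.259, -0.03]
ft_force: [0.5, 1.1, -0.3]
gripper_width: 0.008
grip_force: 0.0
```

```bash
python3 st.py; cat > pred.py <<'E'
import sys,json
from kin import *
from rig import get_state
p=np.load('p.npy')
def pred(rows,q=None,every=4):
    s=get_state();q=s['q'] if q is None else q
    Q=run(q,rows,p,10)
    for i,k in enumerate(Q):
        if (i+1)%every==0 or i==len(Q)-1:
            x,M,_,pt=chain(k,p);print(i+1,k.round(2),x.round(4),M[:,0].round(3),M[:,2].round(3))
    return Q[-1]
E
python3 - <<'E'
from pred import *
# to above tab, then grip pose, then ring pose
q=pred([[.003,.0165,-.015,-1.0]]*8,every=8)
q=pred([[0,0,-.014,0]]*4,q)
print('grip');q=pred([[-.02,0,.02,0]]*4+[[.0,0,-.035,0]]*5,q)
print('ring');q=pred([[-.02,0,.03,0]]*6,q);q=pred([[0.005,-.04,0,-1.5]]*10,q,5)
E
```

```text
8.7667 [-0.531 -0.117  0.266  2.211  0.136  0.521 -1.788] [0.5195 0.0677 0.276 ] x [0.856 0.115 0.504] z [ 0.496  0.093 -0.864] f [ 0.5  1.1 -0.3]
8 [-0.74  0.2   0.16  2.23  0.76  0.35 -2.84] [0.5436 0.1997 0.1561] [ 0.864 -0.005  0.504] [ 0.504  0.023 -0.864]
4 [-1.05  0.34  0.54  2.29  0.73  0.13 -2.86] [0.5438 0.1999 0.101 ] [ 0.865 -0.005  0.502] [ 0.502  0.022 -0.865]
grip
4 [-1.47  0.1   0.82  2.36  0.72  0.36 -2.86] [0.4821 0.2002 0.1687] [ 0.86  -0.003  0.51 ] [ 0.51  0.02 -0.86]
8 [-1.23  0.4   0.62  2.35  0.62  0.13 -2.86] [0.4889 0.2119 0.067 ] [0.892 0.001 0.452] [ 0.452 -0.017 -0.892]
9 [-1.16  0.45  0.55  2.32  0.6   0.13 -2.86] [0.4926 0.2172 0.0457] [0.903 0.002 0.43 ] [ 0.43  -0.032 -0.902]
ring
4 [-1.58  0.13  0.82  2.36  0.59  0.45 -2.86] [0.4307 0.2178 0.1464] [0.898 0.003 0.44 ] [ 0.44  -0.033 -0.898]
6 [-1.86  0.09  1.08  2.36  0.6   0.5  -2.86] [0.4276 0.2214 0.1646] [0.891 0.004 0.453] [ 0.453 -0.035 -0.891]
5 [-1.67 -0.05  1.11  2.43  0.79  0.5  -2.86] [0.4501 0.1046 0.1594] [ 0.892 -0.065  0.448] [ 0.444 -0.074 -0.893]
10 [-1.46 -0.28  1.37  2.43  0.98  0.51 -2.64] [ 0.4751 -0.0954  0.1594] [ 0.875 -0.181  0.448] [ 0.43  -0.131 -0.893]
```

```bash
cat > ik.py <<'E'
from kin import *
p=np.load('p.npy')
def pose(t,phi):
    z=np.array([np.sin(t),0,-np.cos(t)]);x=np.array([np.cos(t),0,np.sin(t)]);y=np.cross(z,x);return rot('z',phi)@np.stack([x,y,z],1)
def ik(pos,Mt,q3,q0):
    def f(q):
        q=np.insert(q,2,q3);x,M=fk(q,p);return np.r_[(x-pos)*3,R.from_matrix(M@Mt.T).as_rotvec()]
    s=least_squares(f,np.delete(q0,2));return np.insert(s.x,2,q3),s.cost
if __name__=='__main__':
    for t in(25,30):
        for nm,pos,phi in(('press',[.5405,.2035,.085],0),('grip',[.549,.2035,.035],0),('pre',[.47,.2035,.16],0),('mid',[.45,0,.15],-.13),('ring',[.57,-.185,.09],-.26)):
            for q3 in(-1.4,-1.2,-1,-.8,-.6,-.4,-.2,0,.2,.4):
                q,c=ik(np.array(pos),pose(np.radians(t),phi),q3,np.array([-phi-.3-q3,.1,0,2.2,.3*q3,.5,-1.6]))
                m=np.minimum(q-LO,HI-q)
                if c<1e-6 and m.min()>-.05:print(t,nm,q3,q.round(2),'margin',m.min().round(2),m.argmin()+1)
E
python3 ik.py
```

```text
25 press 0.2 [-0.76  0.35  0.2   2.21  0.66  0.27 -2.77] margin 0.09 7
25 press 0.4 [-0.92  0.37  0.4   2.22  0.41  0.23 -2.53] margin 0.1 6
25 grip 0.4 [-0.9   0.49  0.4   2.23  0.52  0.1  -2.66] margin -0.03 6
25 pre -0.6 [-0.14  0.17 -0.6   2.23  0.76  0.56 -2.9 ] margin -0.04 7
25 pre -0.4 [-0.33  0.14 -0.4   2.24  0.71  0.53 -2.86] margin 0.0 7
25 pre -0.2 [-0.51  0.13 -0.2   2.25  0.66  0.51 -2.81] margin 0.05 7
25 pre 0 [-0.7   0.12  0.    2.26  0.61  0.49 -2.77] margin 0.09 7
25 pre 0.2 [-0.88  0.11  0.2   2.28  0.57  0.48 -2.73] margin 0.13 7
25 pre 0.4 [-1.07  0.11  0.4   2.29  0.52  0.46 -2.68] margin 0.18 7
25 mid -1.4 [ 1.12  0.2  -1.4   2.37  0.86  0.46 -2.67] margin 0.07 3
25 mid -1.2 [ 0.96  0.12 -1.2   2.37  0.71  0.39 -2.53] margin 0.17 4
25 mid -1 [ 0.77  0.08 -1.    2.38  0.62  0.37 -2.45] margin 0.16 4
25 mid -0.8 [ 0.58  0.05 -0.8   2.39  0.55  0.35 -2.4 ] margin 0.15 4
25 mid -0.6 [ 0.38  0.04 -0.6   2.4   0.51  0.34 -2.37] margin 0.14 4
25 mid -0.4 [ 0.17  0.02 -0.4   2.41  0.49  0.34 -2.36] margin 0.13 4
25 mid -0.2 [-0.03  0.01 -0.2   2.42  0.47  0.34 -2.35]
[... 988 characters left out ...]
3 7
30 mid -1 [ 0.76  0.05 -1.    2.45  0.93  0.28 -2.79] margin 0.07 7
30 mid -0.8 [ 0.55  0.03 -0.8   2.46  0.89  0.26 -2.76] margin 0.08 4
30 mid -0.6 [ 0.35  0.02 -0.6   2.47  0.86  0.26 -2.75] margin 0.07 4
30 mid -0.4 [ 0.14  0.   -0.4   2.48  0.85  0.26 -2.74] margin 0.06 4
30 mid -0.2 [-0.06 -0.01 -0.2   2.49  0.85  0.26 -2.74] margin 0.05 4
30 mid 0 [-0.26 -0.02  0.    2.5   0.85  0.26 -2.75] margin 0.04 4
30 mid 0.2 [-0.47 -0.03  0.2   2.51  0.87  0.26 -2.76] margin 0.03 4
30 mid 0.4 [-0.67 -0.05  0.4   2.52  0.89  0.27 -2.78] margin 0.02 4
30 ring -0.4 [ 0.56  0.37 -0.4   2.23  1.33  0.17 -2.89] margin -0.03 7
30 ring -0.2 [ 0.39  0.35 -0.2   2.24  1.2   0.09 -2.79] margin -0.04 6
```

```bash
python3 - <<'E'
from pred import *
q=pred([[.003,.017,-.015,-1.0]]*8,every=8)
q=pred([[0,0.001,-.01,0]]*2+[[-.002,0.0005,-.012,0]]*5,q,1)
print('lift');q=pred([[-.02,0,.02,0]]*2,q)
E
```

```text
8 [-0.75  0.21  0.15  2.22  0.76  0.35 -2.85] [0.5436 0.2037 0.1561] [ 0.864 -0.005  0.504] [ 0.504  0.023 -0.864]
1 [-0.83  0.23  0.25  2.23  0.76  0.31 -2.86] [0.5436 0.2047 0.1461] [ 0.864 -0.005  0.504] [ 0.504  0.023 -0.864]
2 [-0.91  0.25  0.34  2.25  0.75  0.27 -2.86] [0.5436 0.2057 0.1361] [ 0.864 -0.005  0.504] [ 0.504  0.023 -0.864]
3 [-1.    0.28  0.44  2.26  0.74  0.22 -2.86] [0.5416 0.2062 0.1241] [ 0.864 -0.005  0.504] [ 0.504  0.023 -0.864]
4 [-1.06  0.31  0.52  2.28  0.72  0.17 -2.86] [0.5396 0.2067 0.1121] [ 0.864 -0.005  0.504] [ 0.504  0.023 -0.864]
5 [-1.1   0.35  0.57  2.29  0.71  0.13 -2.86] [0.5378 0.2074 0.1008] [ 0.865 -0.005  0.502] [ 0.502  0.022 -0.864]
6 [-1.09  0.36  0.55  2.29  0.7   0.13 -2.86] [0.537  0.2092 0.0937] [ 0.869 -0.004  0.494] [ 0.494  0.018 -0.869]
7 [-1.08  0.38  0.54  2.28  0.7   0.13 -2.86] [0.5362 0.2111 0.0866] [ 0.874 -0.003  0.486] [ 0.486  0.013 -0.874]
lift
2 [-1.22  0.23  0.6   2.33  0.68  0.26 -2.86] [0.4962 0.2111 0.1266] [ 0.874 -0.003  0.486] [ 0.486  0.013 -0.874]
```

{"method": "play_rows", "body": {
  "increments": [
    [0.003,0.017,-0.015,-1],
    [0.003,0.017,-0.015,-1],
    [0.003,0.017,-0.015,-1],
    [0.003,0.017,-0.015,-1],
    [0.003,0.017,-0.015,-1],
    [0.003,0.017,-0.015,-1],
    [0.003,0.017,-0.015,-1],
    [0.003,0.017,-0.015,-1],
    [0,0,-0.01,0],
    [0,0,-0.01,0]
  ]
}}

```text
time_s: 9.6
tcp_pos: [0.5425, 0.2069, 0.1353]
orientation: [0.966, 0.001, 0.26, -0.012]
ft_force: [0.4, -0.2, 0.9]
gripper_width: 0.007
grip_force: 0.0
```

```bash
python3 st.py;python3 - <<'E'
from h import *
grab('wrist','w1.png');f=grab('scene')
a=cv2.resize(f['frame'][120:290,290:490],None,fx=4,fy=3.5);cv2.imwrite('pics/s1.png',a[:600,:800,::-1])
E
```

```text
9.6 [-0.918  0.251  0.348  2.247  0.742  0.271 -2.851] [0.5425 0.2069 0.1353] x [ 0.865 -0.005  0.502] z [ 0.502  0.024 -0.865] f [ 0.4 -0.2  0.9]
```

View pics/s1.png

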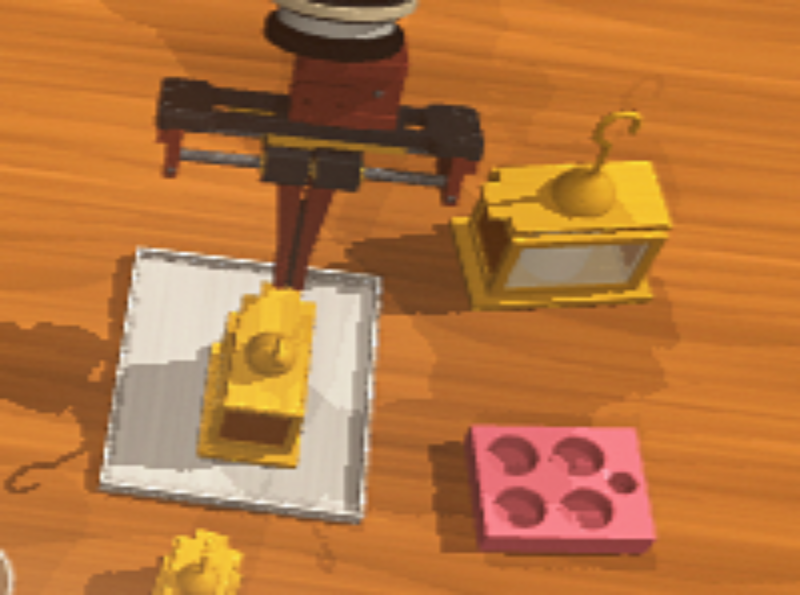

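Fingers at crop (292,285) sit just above the tab of the open roof and the neighbours are clear. Pressing now.

{"method": "play_rows", "body": {
  "increments": [
    [-0.001,0,-0.012,0],
    [-0.001,0,-0.012,0],
    [-0.001,0,-0.012,0],
    [-0.001,-0.001,-0.01,0]
  ]
}}

```text
time_s: 10.03
tcp_pos: [0.5378, 0.2043, 0.0931]
orientation: [0.967, -0.0, 0.255, -0.008]
ft_force: [-1.7, 0.1, 0.1]
gripper_width: 0.006
grip_force: 0.1
```

```bash
python3 st.py
```

```text
10.0333 [-1.072  0.36   0.544  2.289  0.712  0.129 -2.858] [0.5378 0.2043 0.0931] x [ 0.87  -0.005  0.493] z [ 0.493  0.016 -0.87 ] f [-1.7  0.1  0.1]
```

{"method": "play_rows", "body": {
  "increments": [
    [0,-0.002,-0.01,0],
    [0,-0.002,-0.01,0],
    [0,-0.002,-0.008,0],
    [0,0,0,0]
  ]
}}

```text
time_s: 10.37
tcp_pos: [0.5424, 0.203, 0.079]
orientation: [0.969, -0.001, 0.246, -0.006]
ft_force: [-0.4, -1.2, -0.1]
gripper_width: 0.001
grip_force: 0.0
```

```bash
python3 st.py
```

```text
10.3667 [-1.001  0.389  0.479  2.272  0.715  0.126 -2.858] [0.5424 0.203  0.079 ] x [ 0.879 -0.006  0.476] z [ 0.476  0.012 -0.879] f [-0.4 -1.2 -0.1]
```

{"method": "play_rows", "body": {
  "increments": [
    [-0.002,-0.002,-0.006,0],
    [-0.002,-0.001,-0.004,0],
    [0,0,0,0]
  ]
}}

```text
time_s: 10.62
tcp_pos: [0.5421, 0.2026, 0.0766]
orientation: [0.97, -0.002, 0.244, -0.006]
ft_force: [1.5, 0.5, 14.0]
gripper_width: 0.004
grip_force: 6.8
```

```bash
python3 st.py
```

```text
10.6167 [-0.995  0.393  0.473  2.271  0.713  0.126 -2.858] [0.5421 0.2026 0.0766] x [ 0.881 -0.006  0.473] z [ 0.473  0.01  -0.881] f [ 1.5  0.5 14. ]
```

{"method": "play_rows", "body": {
  "increments": [
    [-0.01,0,0.02,0],
    [-0.02,0,0.03,0],
    [-0.025,0,0.03,0]
  ],
  "gripper": 0.0878
}}

```text
time_s: 10.87
tcp_pos: [0.4839, 0.2003, 0.1546]
orientation: [0.97, -0.002, 0.241, -0.003]
ft_force: [-0.0, 0.1, -0.3]
gripper_width: 0.193
grip_force: 0.0
```

```bash
python3 st.py; python3 - <<'E'
from h import *
for n in('scene','top'):
    f=grab(n);P=cloud(f);hsv=cv2.cvtColor(f['frame'],cv2.COLOR_RGB2HSV)
    box=(P[...,0]>.49)&(P[...,0]<.66)&(P[...,1]>.13)&(P[...,1]<.28)&(hsv[...,1]>110)&(hsv[...,0]>14)&(hsv[...,0]<34)
    for lo,hi in((.006,.016),(.06,.08),(.08,.1),(.1,.17)):
        q=P[box&(P[...,2]>lo)&(P[...,2]<hi)]
        if len(q)>3:r=cv2.minAreaRect((q[:,:2]*1000).astype(np.float32));print(n,lo,hi,len(q),q.min(0).round(4),q.max(0).round(4),np.round(r[0],1),np.round(r[1],1),round(r[2],1))
from pred import *
q=get_state()['q']
q=pred([[.006,0,-.02,0]]*4,q,1)
E
```

```text
10.8667 [-1.054  0.131  0.397  2.309  0.666  0.396 -2.823] [0.4839 0.2003 0.1546] x [ 0.884 -0.005  0.468] z [ 0.468  0.005 -0.884] f [-0.   0.1 -0.3]
scene 0.006 0.016 191 [0.5253 0.173  0.006 ] [0.6192 0.2348 0.016 ] [571.9 203.6] [94.  61.6] 0.9
scene 0.06 0.08 551 [0.5226 0.1778 0.0601] [0.6121 0.23   0.0796] [567.3 203.8] [89.3 52.1] 0.4
scene 0.08 0.1 92 [0.5595 0.189  0.0801] [0.591  0.2175 0.0999] [573.3 203.7] [29.3 29.5] 16.0
scene 0.1 0.17 29 [0.5622 0.2019 0.1016] [0.5814 0.206  0.1503] [571.7 203.9] [19.1  3.9] 2.6
top 0.006 0.016 108 [0.5251 0.1725 0.0061] [0.6158 0.2341 0.0156] [558.7 184.4] [ 52.2 105.6] 58.1
top 0.06 0.08 538 [0.522  0.1765 0.0605] [0.611  0.2295 0.0799] [566.4 202.9] [88.7 53. ] 0.9
top 0.08 0.1 74 [0.5578 0.1899 0.0801] [0.5842 0.216  0.0981] [569.4 201.6] [26.3 25.4] 49.1
top 0.1 0.17 20 [0.56   0.2009 0.1091] [0.5768 0.205  0.1515] [568.4 203. ] [ 4.  16.8] 89.4
1 [-1.06  0.17  0.43  2.32  0.7   0.33 -2.86] [0.4895 0.202  0.1386] [ 0.882 -0.007  0.472] [ 0.472  0.013 -0.882]
2 [-1.12  0.24  0.52  2.33  0.69  0.25 -2.86] [0.4955 0.202  0.1186] [ 0.882 -0.007  0.472] [ 0.472  0.013 -0.882]
3 [-1.15  0.3   0.57  2.34  0.69  0.17 -2.86] [0.5015 0.202  0.0986] [ 0.882 -0.007  0.472] [ 0.472  0.013 -0.882]
4 [-1.12  0.35  0.56  2.33  0.68  0.13 -2.86] [0.5083 0.203  0.0821] [ 0.885 -0.007  0.466] [ 0.466  0.01  -0.885]
```

```bash
python3 - <<'E'
from pred import *
q=get_state()['q']
q=pred([[.005,.0005,-.01,0]]*6,q,6)
q=pred([[.006,0,-.012,0]]*8,q,1)
E
```

```text
6 [-1.08  0.31  0.51  2.31  0.7   0.19 -2.86] [0.5135 0.205  0.0986] [ 0.882 -0.007  0.472] [ 0.472  0.013 -0.882]
1 [-1.08  0.35  0.53  2.31  0.69  0.14 -2.86] [0.5195 0.205  0.0866] [ 0.882 -0.007  0.472] [ 0.472  0.013 -0.882]
2 [-1.05  0.38  0.5   2.3   0.69  0.13 -2.86] [0.5262 0.2058 0.0775] [ 0.884 -0.007  0.467] [ 0.467  0.011 -0.884]
3 [-1.01  0.4   0.47  2.28  0.7   0.13 -2.86] [0.5334 0.207  0.0695] [ 0.888 -0.006  0.46 ] [ 0.46   0.007 -0.888]
4 [-0.97  0.43  0.43  2.26  0.7   0.13 -2.86] [0.5406 0.2081 0.0612] [ 0.891 -0.006  0.453] [ 0.453  0.003 -0.891]
5 [-0.93  0.45  0.4   2.24  0.7   0.13 -2.86] [0.5479 0.2092 0.0528] [ 0.895 -0.005  0.447] [ 0.447 -0.    -0.895]
6 [-0.9   0.47  0.38  2.22  0.71  0.13 -2.86] [0.5552 0.2104 0.0441] [ 0.898 -0.005  0.44 ] [ 0.44  -0.004 -0.898]
7 [-0.87  0.5   0.35  2.2   0.71  0.13 -2.86] [0.5625 0.2114 0.0353] [ 0.901 -0.004  0.434] [ 0.434 -0.007 -0.901]
8 [-0.85  0.52  0.33  2.18  0.72  0.13 -2.86] [0.5698 0.2125 0.0262] [ 0.904 -0.004  0.428] [ 0.428 -0.01  -0.904]
```

{"method": "play_rows", "body": {
  "increments": [
    [0.003,0,-0.003,0],
    [0.003,0,-0.003,0],
    [0.003,0,-0.003,0],
    [0.003,0.001,-0.003,0],
    [0.003,0.001,-0.003,0],
    [0,0,0,0],
    [0,0,0,0],
    [0,0,0,0],
    [0,0,0,0],
    [0,0,0,0]
  ]
}}

```text
time_s: 11.8
tcp_pos: [0.4987, 0.2031, 0.1389]
orientation: [0.97, -0.001, 0.241, -0.004]
ft_force: [0.3, -0.2, 0.4]
gripper_width: 0.993
grip_force: 0.0
```

```bash
python3 st.py
```

```text
11.8 [-1.033  0.189  0.408  2.297  0.665  0.338 -2.814] [0.4987 0.2031 0.1389] x [ 0.884 -0.004  0.468] z [ 0.468  0.007 -0.883] f [ 0.3 -0.2  0.4]
```

```bash
python3 - <<'E'
from pred import *
q=pred([[.005,0,-.014,0]]*3+[[.0035,-.0015,-.016,0]]*7,None,1)
E
```

```text
1 [-1.03  0.23  0.42  2.3   0.69  0.29 -2.84] [0.5039 0.2029 0.1251] [ 0.884 -0.004  0.468] [ 0.468  0.007 -0.883]
2 [-1.04  0.27  0.45  2.3   0.7   0.25 -2.86] [0.5089 0.2029 0.1111] [ 0.884 -0.004  0.468] [ 0.468  0.007 -0.883]
3 [-1.06  0.31  0.49  2.31  0.7   0.19 -2.86] [0.5139 0.2029 0.0971] [ 0.884 -0.004  0.468] [ 0.468  0.007 -0.883]
4 [-1.09  0.36  0.54  2.32  0.69  0.13 -2.86] [0.5174 0.2014 0.0811] [ 0.884 -0.004  0.468] [ 0.468  0.007 -0.883]
5 [-1.04  0.39  0.5   2.3   0.69  0.13 -2.86] [0.5226 0.2017 0.0711] [ 0.889 -0.003  0.458] [ 0.458  0.001 -0.889]
6 [-1.    0.41  0.46  2.28  0.7   0.13 -2.86] [0.5279 0.202  0.061 ] [ 0.894 -0.003  0.448] [ 0.448 -0.004 -0.894]
7 [-0.96  0.44  0.42  2.26  0.7   0.13 -2.86] [0.5333 0.2023 0.0507] [ 0.899 -0.002  0.438] [ 0.437 -0.01  -0.899]
8 [-0.93  0.47  0.39  2.25  0.7   0.13 -2.86] [0.5388 0.2026 0.0401] [ 0.904 -0.001  0.427] [ 0.427 -0.015 -0.904]
9 [-0.89  0.49  0.37  2.23  0.7   0.13 -2.86] [0.5444 0.2029 0.0292] [ 0.909 -0.001  0.417] [ 0.417 -0.02  -0.909]
10 [-0.86  0.52  0.34  2.21  0.71  0.13 -2.86] [0.55   0.2031 0.0181] [ 0.913 -0.001  0.408] [ 0.408 -0.026 -0.913]
```

{"method": "play_rows", "body": {
  "increments": [
    [0.005,0,-0.014,0],
    [0.005,0,-0.014,0],
    [0.005,0,-0.014,0],
    [0.0035,-0.0015,-0.016,0],
    [0.0035,-0.0015,-0.016,0],
    [0.0035,-0.0015,-0.016,0],
    [0.0035,-0.0015,-0.016,0],
    [0.006,-0.0015,-0.01,0],
    [0.006,-0.0015,-0.01,0],
    [0,0,0,0]
  ]
}}

```text
time_s: 12.63
tcp_pos: [0.5484, 0.2017, 0.038]
orientation: [0.975, -0.003, 0.221, 0.007]
ft_force: [0.6, 0.2, 0.5]
gripper_width: 1.003
grip_force: 0.0
```

```bash
python3 st.py;python3 - <<'E'
from h import *
f=grab('scene');w=grab('wrist')
a=cv2.resize(f['frame'][130:290,300:440],None,fx=3,fy=3);b=w['frame']
im=np.zeros((480,800,3),np.uint8);im[:480,:420]=a;b=cv2.resize(b,(380,285));im[:285,420:]=b
cv2.imwrite('pics/g1.png',im[...,::-1])
E
```

```text
12.6333 [-0.899  0.478  0.38   2.23   0.71   0.127 -2.858] [0.5484 0.2017 0.038 ] x [ 0.903 -0.002  0.43 ] z [ 0.43  -0.014 -0.903] f [0.6 0.2 0.5]
```

View pics/g1.png

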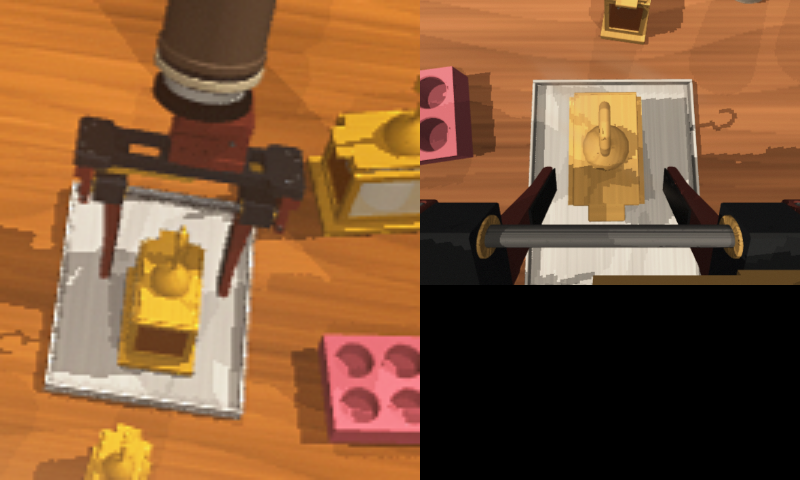

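The fingers straddle the shut lantern: scene crop fingers at (107,270) and (230,290), body between them. Closing.

{"method": "play_rows", "body": {
  "increments": [
    [0,0,0,0],
    [0,0,0,0],
    [0,0,0,0],
    [0,0,0,0],
    [0,0,0,0],
    [0,0,0,0],
    [0,0,0,0],
    [0,0,0,0]
  ],
  "gripper": 0.03,
  "newtons": 30
}}

```text
time_s: 13.4
tcp_pos: [0.5473, 0.2022, 0.0387]
orientation: [0.975, -0.002, 0.221, 0.006]
ft_force: [-3.6, 0.5, 3.8]
gripper_width: 0.595
grip_force: 29.9
```

```bash
python3 st.py; python3 - <<'E'
from pred import *
q=pred([[-.002,0,.02,0]]*5,None,5)
q=pred([[-.02,-.025,.01,-1.5]]*4,q,4)
q=pred([[-.005,-.035,.0,-1]]*7,q,7)
q=pred([[0.008,-.012,.0,-.5]]*6,q,3)
q=pred([[0.025,-.007,.0,0]]*5,q,1)
E
```

```text
13.4 [-0.902  0.476  0.381  2.232  0.71   0.127 -2.857] [0.5473 0.2022 0.0387] x [ 0.903 -0.001  0.431] z [ 0.43  -0.013 -0.903] f [-3.6  0.5  3.8]
5 [-0.75  0.25  0.17  2.17  0.56  0.41 -2.65] [0.5376 0.2021 0.1389] [ 0.903 -0.001  0.431] [ 0.43  -0.013 -0.903]
4 [-0.74 -0.01  0.2   2.35  0.58  0.51 -2.68] [0.4576 0.1021 0.1789] [ 0.897 -0.096  0.431] [ 0.427 -0.058 -0.903]
7 [-0.55 -0.16  0.7   2.44  0.38  0.4  -1.95] [ 0.4226 -0.1429  0.1789] [ 0.879 -0.204  0.431] [ 0.416 -0.11  -0.903]
3 [-0.65 -0.08  0.92  2.38  0.18  0.37 -1.7 ] [ 0.4466 -0.1789  0.1789] [ 0.873 -0.227  0.431] [ 0.413 -0.12  -0.903]
6 [-0.68  0.05  1.1   2.32 -0.25  0.37 -1.23] [ 0.4706 -0.2149  0.1789] [ 0.867 -0.25   0.431] [ 0.41  -0.131 -0.903]
1 [-0.59  0.13  1.04  2.27 -0.43  0.39 -1.07] [ 0.493  -0.2213  0.1792] [ 0.867 -0.25   0.43 ] [ 0.41  -0.132 -0.903]
2 [-0.51  0.2   0.97  2.22 -0.54  0.41 -0.98] [ 0.518  -0.2283  0.1792] [ 0.867 -0.25   0.43 ] [ 0.41  -0.132 -0.903]
3 [-0.44  0.25  0.92  2.16 -0.61  0.44 -0.94] [ 0.543  -0.2353  0.1792] [ 0.867 -0.25   0.43 ] [ 0.41  -0.132 -0.903]
4 [-0.39  0.3   0.88  2.11 -0.65  0.47 -0.91] [ 0.568  -0.2423  0.1792] [ 0.867 -0.25   0.43 ] [ 0.41  -0.132 -0.903]
5 [-0.35  0.35  0.85  2.05 -0.68  0.49 -0.9 ] [ 0.593  -0.2493  0.1792] [ 0.867 -0.25   0.43 ] [ 0.41  -0.132 -0.903]
```

{"method": "play_rows", "body": {
  "increments": [
    [0,0,0.006,0],
    [0,0,0.014,0],
    [-0.004,0,0.02,0],
    [-0.005,0,0.02,0],
    [-0.006,0,0.02,0],
    [-0.006,-0.008,0.01,0],
    [-0.006,-0.016,0.008,0]
  ]
}}

```text
time_s: 13.98
tcp_pos: [0.5204, 0.1791, 0.1382]
orientation: [0.975, -0.002, 0.221, 0.006]
ft_force: [1.6, 0.2, -2.1]
gripper_width: 0.593
grip_force: 29.9
```

```bash
python3 st.py; python3 - <<'E'
from pred import *
q=pred([[-.003,-.022,-.002,-1]]+[[-.003,-.028,-.002,-1.3]]*10+[[-.003,-.02,0,-1],[-.003,-.01,0,-.8]],None,1)
E
```

```text
13.9833 [-0.75   0.209  0.188  2.233  0.577  0.387 -2.65 ] [0.5204 0.1791 0.1382] x [ 0.902 -0.     0.432] z [ 0.431 -0.012 -0.902] f [ 1.6  0.2 -2.1]
1 [-0.73  0.19  0.2   2.26  0.58  0.37 -2.64] [0.5176 0.157  0.1363] [ 0.902 -0.016  0.432] [ 0.431 -0.019 -0.902]
2 [-0.69  0.18  0.22  2.29  0.58  0.35 -2.62] [0.5146 0.129  0.1343] [ 0.901 -0.037  0.432] [ 0.431 -0.029 -0.902]
3 [-0.65  0.17  0.24  2.31  0.58  0.33 -2.59] [0.5116 0.101  0.1323] [ 0.9   -0.057  0.432] [ 0.43  -0.039 -0.902]
4 [-0.61  0.15  0.25  2.33  0.57  0.3  -2.55] [0.5086 0.073  0.1303] [ 0.899 -0.078  0.432] [ 0.429 -0.049 -0.902]
5 [-0.56  0.15  0.26  2.35  0.56  0.28 -2.5 ] [0.5056 0.045  0.1283] [ 0.897 -0.098  0.432] [ 0.428 -0.058 -0.902]
6 [-0.5   0.14  0.27  2.37  0.54  0.26 -2.44] [0.5026 0.017  0.1263] [ 0.894 -0.118  0.432] [ 0.426 -0.068 -0.902]
7 [-0.44  0.14  0.27  2.38  0.5   0.24 -2.37] [ 0.4996 -0.011   0.1243] [ 0.891 -0.138  0.432] [ 0.425 -0.078 -0.902]
8 [-0.36  0.14  0.27  2.39  0.46  0.22 -2.29] [ 0.4966 -0.039   0.1223] [ 0.888 -0.159  0.432] [ 0.423 -0.087 -0.902]
9 [-0.28  0.14  0.25  2.39  0.4   0.2  -2.19] [ 0.4936 -0.067   0.1203] [ 0.884 -0.179  0.432] [ 0.421 -0.097 -0.902]
10 [-0.17  0.15  0.22  2.39  0.34  0.18 -2.08] [ 0.4906 -0.095   0.1183] [ 0.88  -0.199  0.432] [ 0.418 -0.106 -0.902]
11 [-0.06  0.16  0.17  2.38  0.27  0.17 -1.97] [ 0.4876 -0.123   0.1163] [ 0.875 -0.219  0.432] [ 0.416 -0.116 -0.902]
12 [ 0.03  0.16  0.13  2.37  0.22  0.17 -1.89] [ 0.4846 -0.143   0.1163] [ 0.871 -0.234  0.432] [ 0.414 -0.123 -0.902]
13 [ 0.06  0.16  0.12  2.37  0.21  0.17 -1.87] [ 0.4816 -0.153   0.1163] [ 0.868 -0.246  0.432] [ 0.412 -0.129 -0.902]
```

Good with no limits touched; executing the sweep.

{"method": "play_rows", "body": {
  "increments": [
    [-0.003,-0.022,-0.002,-1],
    [-0.003,-0.028,-0.002,-1.3],
    [-0.003,-0.028,-0.002,-1.3],
    [-0.003,-0.028,-0.002,-1.3],
    [-0.003,-0.028,-0.002,-1.3],
    [-0.003,-0.028,-0.002,-1.3],
    [-0.003,-0.028,-0.002,-1.3],
    [-0.003,-0.028,-0.002,-1.3],
    [-0.003,-0.028,-0.002,-1.3],
    [-0.003,-0.028,-0.002,-1.3],
    [-0.003,-0.028,-0.002,-1.3],
    [-0.003,-0.02,0,-1],
    [-0.003,-0.01,0,-0.8],
    [0,0,0,0],
    [0,0,0,0],
    [0,0,0,0]
  ]
}}

```text
time_s: 15.32
tcp_pos: [0.4813, -0.1536, 0.1145]
orientation: [0.966, -0.136, 0.217, 0.037]
ft_force: [0.4, 0.2, -1.5]
gripper_width: 0.59
grip_force: 29.9
```

```bash
python3 st.py; cat > look.py <<'E'
from h import *
import sys
tag=sys.argv[1]
F={n:grab(n) for n in('scene','top','wrist')}
for n in('scene','top'):
    f=F[n];P=cloud(f);hsv=cv2.cvtColor(f['frame'],cv2.COLOR_RGB2HSV)
    y=(hsv[...,1]>110)&(hsv[...,0]>14)&(hsv[...,0]<34)&(f['z_map']>0)
    b=(P[...,0]>.44)&(P[...,0]<.68)&(P[...,1]>-.27)&(P[...,1]<-.09)&y
    for lo,hi in((.05,.13),(.13,.16),(.18,.2),(.2,.24)):
        q=P[b&(P[...,2]>lo)&(P[...,2]<hi)]
        if len(q)>3:r=cv2.minAreaRect((q[:,:2]*1000).astype(np.float32));print(n,lo,hi,len(q),q.min(0).round(4),q.max(0).round(4),np.round(r[0],1),np.round(r[1],1),round(r[2],1))
a=cv2.resize(F['scene']['frame'][100:250,110:260],(420,420));t=cv2.resize(F['top']['frame'][170:290,300:420],(380,380))
im=np.zeros((600,800,3),np.uint8);im[:420,:420]=a;im[:380,420:]=t;im[380:600,420:713]=cv2.resize(F['wrist']['frame'],(293,220))
cv2.imwrite(f'pics/{tag}.png',im[...,::-1])
E
python3 look.py r1
```

```text
15.3167 [ 0.064  0.165  0.118  2.373  0.223  0.168 -1.886] [ 0.4813 -0.1536  0.1145] x [ 0.869 -0.247  0.43 ] z [ 0.41  -0.13  -0.903] f [ 0.4  0.2 -1.5]
scene 0.05 0.13 345 [ 0.4662 -0.2013  0.0774] [ 0.5574 -0.1188  0.1293] [ 505.  -160.2] [64.3 93.8] 75.5
scene 0.13 0.16 614 [ 0.4424 -0.1924  0.1303] [ 0.5488 -0.1268  0.16  ] [ 496.9 -157.8] [54.3 98.6] 75.0
scene 0.18 0.2 28 [ 0.5009 -0.2052  0.1803] [ 0.5979 -0.1578  0.1999] [ 550.9 -173.2] [ 20.7 103.2] 63.6
scene 0.2 0.24 154 [ 0.44   -0.207   0.2001] [ 0.6017 -0.0936  0.232 ] [ 522.9 -156.3] [107.3 160.3] 81.6
top 0.05 0.13 97 [ 0.4599 -0.1787  0.0787] [ 0.5545 -0.128   0.126 ] [ 502.1 -145.3] [101.1  36.9] 18.3
top 0.13 0.16 535 [ 0.4591 -0.1949  0.1331] [ 0.5473 -0.1304  0.1598] [ 502.4 -159.9] [52.7 84.5] 75.9
top 0.18 0.2 5 [ 0.453  -0.1739  0.1856] [ 0.5061 -0.1582  0.1992] [ 479.2 -165.5] [55.1  2.5] 15.2
top 0.2 0.24 52 [ 0.4415 -0.1768  0.2048] [ 0.5133 -0.0904  0.2337] [ 478.  -129.7] [60.4 88.7] 8.6
```

View pics/r1.png

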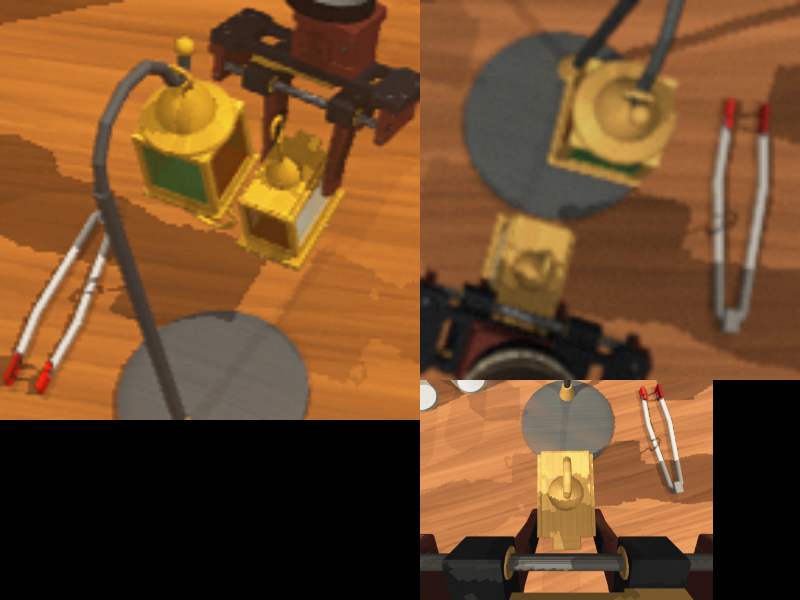

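The lantern hangs level in the grip (scene crop 285,215, hook at 277,125), staged in front of the upper lantern (190,150). Next, the hook's exact offset.

```bash
python3 - <<'E'
from h import *
for n in('scene','top','scene'):
    f=grab(n);P=cloud(f);hsv=cv2.cvtColor(f['frame'],cv2.COLOR_RGB2HSV)
    y=(hsv[...,1]>110)&(hsv[...,0]>14)&(hsv[...,0]<34)&(f['z_map']>0)
    d=P[...,:2]-[.505,-.160]
    q=P[y&(np.hypot(d[...,0],d[...,1])<.022)&(P[...,2]>.172)&(P[...,2]<.24)]
    e=[np.cos(np.radians(-15)),np.sin(np.radians(-15))];l=[-e[1],e[0]]
    print(n,len(q),q.min(0).round(4),q.max(0).round(4),'x',np.percentile(q[:,:2]@e,[0,5,50,95,100]).round(4),'y',np.percentile(q[:,:2]@l,[5,50,95]).round(4))
    t=q[q[:,2]>q[:,2].max()-.006];print('top',t.mean(0).round(4))
    r=P[y&(P[...,0]>.585)&(P[...,0]<.61)&(P[...,1]>-.22)&(P[...,1]<-.16)&(P[...,2]>.185)&(P[...,2]<.24)]
    if len(r):print('ring',len(r),r.min(0).round(4),r.max(0).round(4),'x',np.median(r[:,:2]@e).round(4),'y',(r[:,:2]@l).min().round(4),(r[:,:2]@l).max().round(4))
    b=P[y&(P[...,0]>.44)&(P[...,0]<.57)&(P[...,1]>-.22)&(P[...,1]<-.1)&(P[...,2]>.141)&(P[...,2]<.149)]
    print('roof',np.percentile(b@np.r_[e,0],[1,99]).round(4),np.percentile(b@np.r_[l,0],[1,99]).round(4))
print('loop',np.dot([.5955,-.1893],e),np.dot([.5955,-.1893],l))
E
```

```text
scene 41 [ 0.4961 -0.1613  0.1754] [ 0.5146 -0.1548  0.2265] x [0.5194 0.5201 0.5288 0.5374 0.5387] y [-0.0242 -0.0219 -0.0204]
top [ 0.5053 -0.1584  0.2231]
ring 34 [ 0.5902 -0.2053  0.1946] [ 0.6014 -0.1703  0.2284] x 0.6243 y -0.0451 -0.0092
roof [0.4825 0.5691] [-0.0489  0.0034]
top 24 [ 0.4948 -0.1625  0.1721] [ 0.5131 -0.1556  0.2274] x [0.5186 0.519  0.5272 0.5368 0.5377] y [-0.0251 -0.0229 -0.0219]
top [ 0.5042 -0.1595  0.2237]
roof [0.488  0.5678] [-0.0491  0.0021]
scene 43 [ 0.4968 -0.1634  0.1734] [ 0.5139 -0.1546  0.2243] x [0.5203 0.5211 0.5285 0.5378 0.538 ] y [-0.0247 -0.0225 -0.0209]
top [ 0.5051 -0.1587  0.2227]
ring 35 [ 0.5892 -0.2082  0.1935] [ 0.6016 -0.171   0.2307] x 0.6243 y -0.0484 -0.0095
roof [0.4824 0.569 ] [-0.0488  0.0031]
loop 0.6242032747930474 -0.02872301755796951
```

```bash
python3 - <<'E'
from pred import *
q=pred([[.0114,-.0039,0,0]]*8,None,2);q=pred([[0,0,-.005,0]]*6,q,3)
E
```

```text
2 [ 0.1   0.2   0.09  2.32  0.19  0.18 -1.85] [ 0.5046 -0.1613  0.1147] [ 0.869 -0.246  0.43 ] [ 0.41  -0.13  -0.903]
4 [ 0.13  0.24  0.06  2.27  0.17  0.2  -1.82] [ 0.5274 -0.1691  0.1147] [ 0.869 -0.246  0.43 ] [ 0.41  -0.13  -0.903]
6 [ 0.16  0.27  0.04  2.21  0.16  0.21 -1.8 ] [ 0.5502 -0.1769  0.1147] [ 0.869 -0.246  0.43 ] [ 0.41  -0.13  -0.903]
8 [ 0.18  0.31  0.03  2.16  0.15  0.23 -1.78] [ 0.573  -0.1847  0.1147] [ 0.869 -0.246  0.43 ] [ 0.41  -0.13  -0.903]
3 [ 0.17  0.34  0.04  2.17  0.16  0.19 -1.79] [ 0.573  -0.1847  0.0997] [ 0.869 -0.246  0.43 ] [ 0.41  -0.13  -0.903]
6 [ 0.16  0.36  0.05  2.18  0.16  0.15 -1.8 ] [ 0.573  -0.1847  0.0847] [ 0.869 -0.246  0.43 ] [ 0.41  -0.13  -0.903]
```

{"method": "play_rows", "body": {
  "increments": [
    [0.004,-0.003,0,0],
    [0.008,-0.005,0,0],
    [0.011,-0.004,0,0],
    [0.011,-0.003,0,0],
    [0.011,-0.003,0,0],
    [0.007,-0.003,0,0],
    [0.003,-0.001,0,0],
    [0,0,0,0]
  ]
}}

```text
time_s: 16.28
tcp_pos: [0.537, -0.1765, 0.1143]
orientation: [0.966, -0.136, 0.218, 0.037]
ft_force: [-0.8, 0.9, -2.3]
gripper_width: 0.586
grip_force: 29.9
```

```bash
python3 st.py; cat > hk.py <<'E'
from h import *
e=np.array([np.cos(np.radians(-15)),np.sin(np.radians(-15))]);l=np.array([-e[1],e[0]])
def hk(c):
  for n in('scene','top'):
    f=grab(n);P=cloud(f);hsv=cv2.cvtColor(f['frame'],cv2.COLOR_RGB2HSV)
    y=(hsv[...,1]>110)&(hsv[...,0]>14)&(hsv[...,0]<34)&(f['z_map']>0)
    X=P[...,:2]@e;Y=P[...,:2]@l
    q=y&(abs(X-c)<.016)&(abs(Y+.0285)<.022)&(P[...,2]>.172)&(P[...,2]<.24)
    if q.sum()>3:print(n,'hook',q.sum(),'x',np.percentile(X[q],[2,98]).round(4),'y',np.percentile(Y[q],[5,50,95]).round(4),'z',np.percentile(P[...,2][q],[0,98]).round(4))
    r=y&(abs(X-.6243)<.008)&(abs(Y+.0285)<.03)&(P[...,2]>.185)&(P[...,2]<.24)
    if r.sum()>3:print(n,'ring',r.sum(),'x',np.median(X[r]).round(4),'y',Y[r].min().round(4),Y[r].max().round(4),'z',P[...,2][r].min().round(4))
E
python3 -c "
from hk import *
hk(.585)"
```

```text
16.2833 [ 0.161  0.256  0.048  2.242  0.161  0.203 -1.797] [ 0.537  -0.1765  0.1143] x [ 0.868 -0.248  0.43 ] z [ 0.41  -0.131 -0.903] f [-0.8  0.9 -2.3]
scene hook 11 x [0.5874 0.5936] y [-0.0322 -0.0301 -0.028 ] z [0.173  0.1877]
scene ring 35 x 0.6248 y -0.0472 -0.0103 z 0.1958
top hook 26 x [0.577  0.5953] y [-0.0334 -0.0313 -0.0301] z [0.1774 0.2275]
```

{"method": "play_rows", "body": {
  "increments": [
    [0.004,-0.001,0,0],
    [0.007,-0.0015,0,0],
    [0.008,-0.002,0,0],
    [0.008,-0.002,0,0],
    [0.006,-0.0015,0,0],
    [0.0043,-0.0005,0,0],
    [0,0,0,0],
    [0,0,0,0]
  ]
}}

```text
time_s: 17.05
tcp_pos: [0.5736, -0.1847, 0.1142]
orientation: [0.966, -0.136, 0.217, 0.037]
ft_force: [-0.6, -0.3, -2.5]
gripper_width: 0.596
grip_force: 29.9
```

```bash
python3 st.py; python3 -c "
from hk import *
hk(.62)"; python3 look.py r2 >/dev/null
```

```text
17.05 [ 0.177  0.31   0.033  2.159  0.148  0.233 -1.782] [ 0.5736 -0.1847  0.1142] x [ 0.868 -0.247  0.43 ] z [ 0.41  -0.13  -0.903] f [-0.6 -0.3 -2.5]
scene hook 53 x [0.6244 0.6353] y [-0.0469 -0.028  -0.0108] z [0.1745 0.2278]
scene ring 40 x 0.6294 y -0.0504 -0.0092 z 0.1899
```

View pics/r2.png

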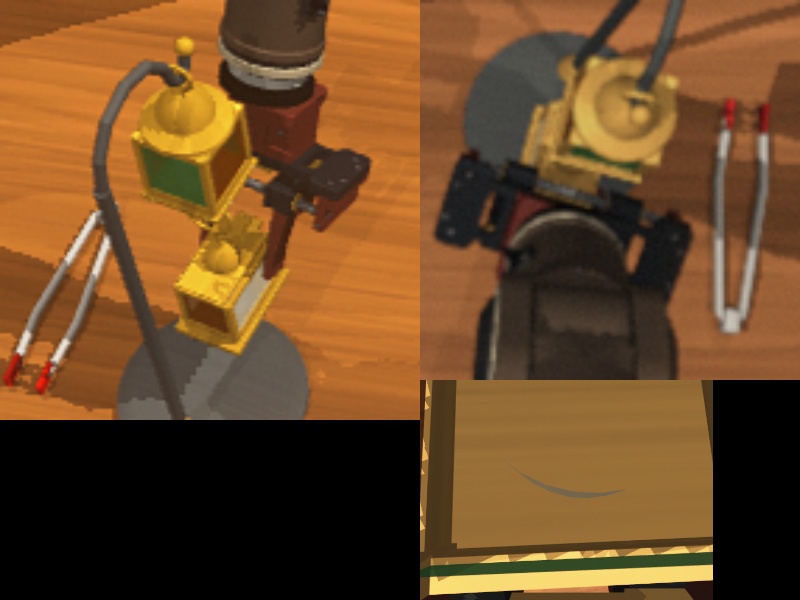

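{"method": "play_rows", "body": {
  "increments": [
    [0,0,-0.003,0],
    [0,0,-0.004,0],
    [0,0,-0.004,0],
    [0,0,-0.004,0],
    [0,0,-0.003,0],
    [0,0,-0.002,0],
    [0,0,0,0]
  ]
}}

```text
time_s: 17.88
tcp_pos: [0.5733, -0.1846, 0.0937]
orientation: [0.966, -0.136, 0.217, 0.037]
ft_force: [-1.1, -1.0, -2.2]
gripper_width: 0.591
grip_force: 29.9
```

```bash
python3 st.py; python3 -c "
from hk import *
hk(.62)"
```

```text
17.8833 [ 0.166  0.347  0.046  2.174  0.159  0.181 -1.795] [ 0.5733 -0.1846  0.0937] x [ 0.869 -0.247  0.429] z [ 0.409 -0.13  -0.903] f [-1.1 -1.  -2.2]
scene hook 61 x [0.6176 0.6354] y [-0.0431 -0.0285 -0.0107] z [0.1738 0.2265]
scene ring 48 x 0.6257 y -0.0494 -0.0087 z 0.1862
```

{"method": "play_rows", "body": {
  "increments": [
    [0,0,-0.0015,0],
    [0,0,-0.0015,0],
    [0,0,-0.001,0],
    [0,0,0,0],
    [0,0,0,0]
  ]
}}

```text
time_s: 18.4
tcp_pos: [0.5744, -0.1848, 0.0911]
orientation: [0.966, -0.136, 0.218, 0.037]
ft_force: [-0.4, -0.1, 0.4]
gripper_width: 0.593
grip_force: 29.9
```

```bash
python3 st.py
```

```text
18.4 [ 0.164  0.353  0.048  2.176  0.161  0.171 -1.799] [ 0.5744 -0.1848  0.0911] x [ 0.868 -0.247  0.432] z [ 0.412 -0.131 -0.902] f [-0.4 -0.1  0.4]
```

```bash
python3 - <<'E'
from h import *
f=grab('scene')
a=cv2.resize(f['frame'][150:230,160:240],(600,600),interpolation=cv2.INTER_CUBIC);cv2.imwrite('pics/r3.png',a[...,::-1])
E
```

```text
(no output)
```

View pics/r3.png

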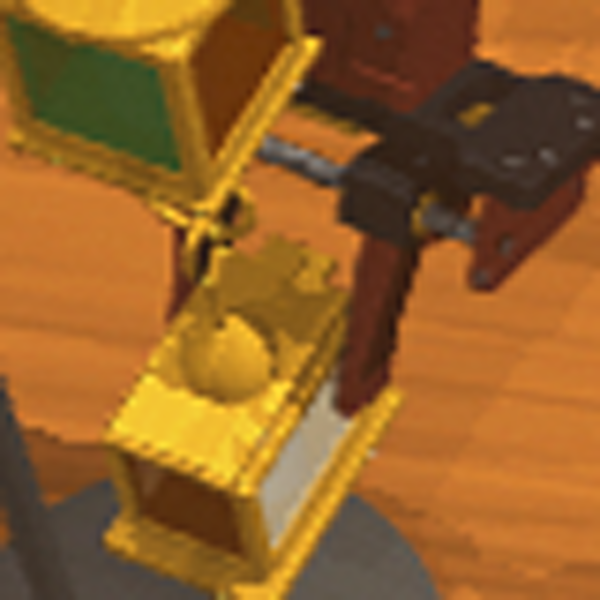

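The ring wire sits inside the hook (crop 210,230). Releasing.

{"method": "play_rows", "body": {
  "increments": [
    [0,0,0,0],
    [0,0,0,0],
    [0,0,0,0],
    [0,0,0,0],
    [0,0,0,0],
    [0,0,0,0],
    [0,0,0,0],
    [0,0,0,0],
    [0,0,0,0],
    [0,0,0,0],
    [0,0,0,0],
    [0,0,0,0]
  ],
  "gripper": 0.0878
}}

```text
time_s: 19.45
tcp_pos: [0.5737, -0.1847, 0.0905]
orientation: [0.966, -0.136, 0.218, 0.037]
ft_force: [-0.0, -0.3, -0.5]
gripper_width: 1.001
grip_force: 0.0
```

{"method": "play_rows", "body": {
  "increments": [
    [-0.004,0.001,0,0],
    [-0.01,0.0027,0,0],
    [-0.019,0.005,0,0],
    [-0.019,0.005,0,0],
    [-0.019,0.005,0,0],
    [-0.019,0.005,0,0],
    [-0.019,0.005,0,0],
    [-0.01,0.003,0,0],
    [0,0,0,0],
    [0,0,0,0],
    [0,0,0,0],
    [0,0,0,0],
    [0,0,0,0],
    [0,0,0,0],
    [0,0,0,0],
    [0,0,0,0]
  ]
}}

```text
time_s: 20.78
tcp_pos: [0.4619, -0.1549, 0.0903]
orientation: [0.966, -0.137, 0.217, 0.037]
ft_force: [0.4, 0.4, -1.9]
gripper_width: 0.998
grip_force: 0.0
```

```bash
python3 st.py; python3 look.py r4
```

```text
20.7833 [ 0.361  0.206 -0.193  2.413  0.834  0.127 -2.48 ] [ 0.4619 -0.1549  0.0903] x [ 0.869 -0.248  0.428] z [ 0.408 -0.13  -0.903] f [ 0.4  0.4 -1.9]
scene 0.05 0.13 969 [ 0.4529 -0.2331  0.0534] [ 0.6493 -0.1517  0.1299] [ 551.9 -183.2] [ 68.3 188.7] 79.4
scene 0.13 0.16 114 [ 0.5576 -0.2061  0.13  ] [ 0.6115 -0.1727  0.1594] [ 587.2 -193.8] [53.4 30.3] 13.8
scene 0.18 0.2 33 [ 0.443  -0.2083  0.1818] [ 0.6056 -0.1067  0.1999] [ 530.4 -169.5] [ 90.  157.8] 76.0
scene 0.2 0.24 20 [ 0.5907 -0.2101  0.2001] [ 0.6034 -0.1718  0.2295] [ 595.8 -190.6] [40.2  6. ] 76.4
top 0.05 0.13 580 [ 0.5451 -0.215   0.0573] [ 0.6474 -0.1519  0.1299] [ 594.7 -192.6] [61.6 94.1] 74.7
top 0.13 0.16 25 [ 0.5498 -0.2051  0.1301] [ 0.5878 -0.1692  0.1407] [ 572.3 -185.9] [32.3 32.1] 53.7
```

View pics/r4.png

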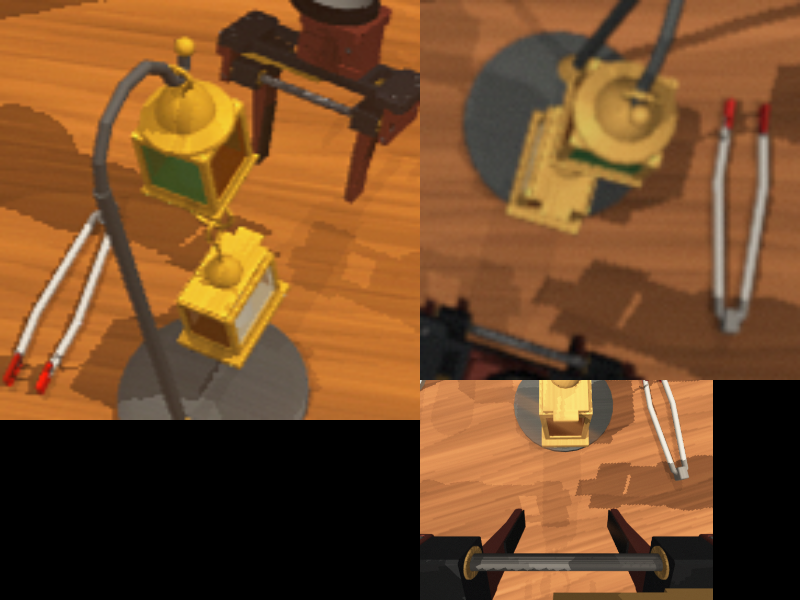

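The lantern hangs from the ring (scene crop 215,240; body at 230,300). I'll let it settle, then check that it is level, still and shut.

{"method": "play_rows", "body": {
  "increments": [
    [-0.005,0.001,0.01,0],
    [-0.005,0.001,0.01,0],
    [0,0,0,0],
    [0,0,0,0],
    [0,0,0,0],
    [0,0,0,0],
    [0,0,0,0],
    [0,0,0,0],
    [0,0,0,0],
    [0,0,0,0],
    [0,0,0,0],
    [0,0,0,0],
    [0,0,0,0],
    [0,0,0,0],
    [0,0,0,0],
    [0,0,0,0],
    [0,0,0,0],
    [0,0,0,0],
    [0,0,0,0],
    [0,0,0,0]
  ]
}}

```text
time_s: 22.6
tcp_pos: [0.4517, -0.153, 0.1105]
orientation: [0.966, -0.137, 0.217, 0.037]
ft_force: [-0.7, 0.3, -0.1]
gripper_width: 0.999
grip_force: 0.0
```

```bash
cat > lv.py <<'E'
from hk import *
for k in range(6):
    f=grab('scene');P=cloud(f);hsv=cv2.cvtColor(f['frame'],cv2.COLOR_RGB2HSV)
    y=(hsv[...,1]>110)&(hsv[...,0]>14)&(hsv[...,0]<34)&(f['z_map']>0)
    X=P[...,:2]@e-.6243;Y=P[...,:2]@l+.0288;Z=P[...,2]
    m=y&(abs(X)<.06)&(abs(Y)<.024)&(Z>.105)&(Z<.137)&((abs(X)>.019)|(abs(Y)>.019))
    A=np.c_[X[m],Y[m],np.ones(m.sum())];c=np.linalg.lstsq(A,Z[m],rcond=None)[0]
    for _ in range(3):
        r=abs(A@c-Z[m]);g=r<.003;c=np.linalg.lstsq(A[g],Z[m][g],rcond=None)[0]
    b=y&(abs(X)<.07)&(abs(Y)<.045)&(Z>.04)&(Z<.068)
    print(g.sum(),'roof slope deg',np.degrees(np.arctan(c[:2])).round(1),'z0',c[2].round(4),'roof X',X[m][g].min().round(3),X[m][g].max().round(3),'low X',X[b].min().round(3),X[b].max().round(3),'z',Z[b].min().round(4))
    A=np.c_[X[b],Y[b],np.ones(b.sum())]
    if b.sum()>9:print('foot slope',np.degrees(np.arctan(np.linalg.lstsq(A,Z[b],rcond=None)[0][:2])).round(1))
E
python3 lv.py
```

```text
277 roof slope deg [-1.2 -4.9] z0 0.1242 roof X -0.046 0.043 low X -0.046 0.05 z 0.0539
foot slope [-0.5 -0.6]
284 roof slope deg [-1.3 -5. ] z0 0.1239 roof X -0.047 0.042 low X -0.044 0.049 z 0.0518
foot slope [0.1 0.4]
295 roof slope deg [-0.6 -5.4] z0 0.1242 roof X -0.046 0.044 low X -0.046 0.049 z 0.0552
foot slope [-0.1 -0.5]
278 roof slope deg [-1.7 -6.6] z0 0.1237 roof X -0.048 0.042 low X -0.044 0.048 z 0.0534
foot slope [-0.5 -0.5]
282 roof slope deg [-0.9 -5.8] z0 0.124 roof X -0.047 0.043 low X -0.047 0.049 z 0.052
foot slope [-0.3 -0.2]
278 roof slope deg [-1.1 -5.6] z0 0.1241 roof X -0.048 0.043 low X -0.044 0.05 z 0.0544
foot slope [-0.4 -0. ]
```

{"method": "play_rows", "body": {
  "increments": [
    [0,0,0,0],
    [0,0,0,0],
    [0,0,0,0],
    [0,0,0,0],
    [0,0,0,0],
    [0,0,0,0],
    [0,0,0,0],
    [0,0,0,0],
    [0,0,0,0],
    [0,0,0,0],
    [0,0,0,0],
    [0,0,0,0],
    [0,0,0,0],
    [0,0,0,0],
    [0,0,0,0],
    [0,0,0,0],
    [0,0,0,0],
    [0,0,0,0],
    [0,0,0,0],
    [0,0,0,0]
  ]
}}

```text
time_s: 24.57
tcp_pos: [0.4517, -0.153, 0.1104]
orientation: [0.966, -0.137, 0.217, 0.037]
ft_force: [-0.2, -0.8, -0.2]
gripper_width: 1.001
grip_force: 0.0
```

```bash
python3 lv.py | head -4; python3 -c "
from rig import *
print(hand_in())"
```

```text
263 roof slope deg [-0.7 -5.5] z0 0.1241 roof X -0.047 0.043 low X -0.043 0.049 z 0.0548
foot slope [ 0.  -0.3]
283 roof slope deg [-1.1 -5.1] z0 0.1238 roof X -0.049 0.043 low X -0.048 0.049 z 0.0532
foot slope [-0.5 -0.9]
the job is handed in; nothing more can be done
None
```

The job is handed in at about 25 s: the lantern's roof is pressed shut and it hangs by its hook from the ring under the upper lantern, level and still in the last measurements, with the gripper clear; I saw no verdict.

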